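Put tested computer parts away in their stock trays

ROBOT

A 6-joint arm with a two-finger parallel gripper is mounted at the origin on the work surface. World frame = base frame: x ahead of the robot, y to its left, z up, the work surface at z = 0. Lengths are in m, angles in rad, forces in N, time in s.
With the tool pointing down it reaches from about 0.35 to 0.725 m from the base axis. Payload 6 kg.
Tool frame: the origin (TCP) lies at the very end of the fingers, on their centre line; the grasp point (between the pads) lies 19 mm behind it; z points along the fingers, y is the direction in which the jaws open and shut (so a half turn about z gives the same grasp; the last joint's range is limited). The gripper opens to 85 mm and grips with 20 to 120 N. Pads are 22 mm wide; open, the fingers measure 114 mm over their backs; the gripper's body (76 mm by 85 mm) begins 54 mm behind the grasp point. The pads swing forward as they close: fully open they stand 13 mm farther back than shut.
Start: joints at [-0.885, 0.04, 0.085, 0, -1.615, -0.334], TCP at [0.207, -0.563, 0.231] pointing down, gripper open.
Joint ranges: [-2.56, 2.56], [-1.29, 2.01], [-1.08, 1.49], [-3.29, 1.98], [-2.81, -0.18], [-2.99, 2.99]. Speed limits (rad/s): [2.57, 2.57, 3.01, 3.14, 3.14, 3.14].

INTERFACE

Orientations are given as a unit quaternion [x, y, z, w].
In Python, from bench import robot, imaging, job gives the robot as it stands.
- The arm moves only by the tool drive_tool, never from a script. Its argument "increments" is a list that holds one entry, the list of rows, each a list of 7 numbers: the turn, a rotation vector about the tool's x, y, z in degrees, then the shift along the tool's x, y, z in m, then the finger opening in m, from 0 to 0.0854. A call has 1 to 20 rows; each row shifts and turns the commanded pose from where the row before left it, along the tool's axes as they then stand; what a row does not reach is not made up. A row lasts 1/10 s, in which the tool goes at most 50 mm and 8.59 degrees, less where a joint would pass 70% of its speed; a pose out of reach is approached as far as the arm can. A call is refused whole if a number of a shift passes 0.05 or a number of a turn 8.59, either way. A call with a gripper value outside its range is refused whole. The fingers move at their own pace and stop on an object; the grip force is fixed at half the most. Time passes only in rows, so rows that do not move let the fingers close. It gives the time, the measured TCP pose, the force and the opening at its end, in the units of the state.
- robot.get_state(): the state, without advancing time (a new reading comes with each control period).
- imaging.camera(name): name is "scene" or "top"; returns a dict with "pixels" (384x512x3 uint8, red, green, blue), "depth" (384x512 float32, m along the optical axis (not along the pixel's ray), 0 where there is no reading), "fx", "fy", "cx", "cy" (pixels), "extrinsics" (4x4, takes a point from world to camera coordinates). Camera axes: x right, y down, z forward; pixel columns grow to the right and rows downward; lengths in m; the calibration is good to about 2 mm. A picture is of the moment at which its call begins.
- job.hand_in(): hands the job in, once; it reports no verdict.
The state is a dict: "time": time; "joints": joint angles; "dq": joint speeds; "joint_torque": joint torques, N m; "position": TCP position; "tool_rot": TCP orientation; "wrist_force": force on the tool from outside, world axes, zero at the start; "torque": the same for the moment, N m; "finger_gap": opening from 0.0 (shut) to 1.0 (fully open).
Only numpy, scipy, OpenCV 4.12 (cv2) and the standard library are available. Lean on these libraries where they do the work, as an engineer would, in place of code of your own. Each camera call takes 0.05 s, during which the arm holds its last target.

TASK

Put the tested parts away: lay each loose part with a green sticker flat and straight, lengthwise, in the middle of the empty near compartment of the yellow tray that already holds a part of the same kind. Set each one down gently on the tray floor, without dropping it, and leave the two loose parts with red stickers where they are.

Things in the scene. Friction and masses are not known exactly. Their poses are not given: they have to be found in the camera images.
- good_adapter_mid (a point): black box-shaped laptop power adapter without leads, dull grey plate on top, round outlet boss 8 mm long at its +x end (included in the length), with a round green sticker on top. 104 x 44 x 28 mm (x, y, z), about 260 g; lies flat, loose, on the mat. The point is its centre, 14 mm above its underside; x along its length, y across it (grip it across y), z up.
- good_drive_mid (a point): flat silver portable drive, ribbed aluminium with black ends, with a round green sticker on top. 102 x 40 x 12 mm (x, y, z), about 100 g; lies flat, loose, on the mat. The point is its centre, 6 mm above its underside; x along its length, y across it (grip it across y), z up.
- good_cooler_mid (a point): processor cooler, a square block of aluminium fins with a black fan on top, with a round green sticker on top. 66 x 66 x 42 mm (x, y, z), about 240 g; lies flat, loose, on the mat. The point is its centre, 21 mm above its underside; x along its fins, y across them (take it by any two opposite sides), z up.
- good_mouse_mid (a point): dark grey cordless mouse with rounded edges (its straight sides reach from about 9 to 15 mm up, then round off to the top), with a round green sticker on top. 104 x 58 x 36 mm (x, y, z), about 90 g; lies flat, loose, on the mat. The point is its centre, 18 mm above its underside; x along its length, y across it (grip it across y), z up.
- bad_adapter_mid (a point): black box-shaped laptop power adapter without leads, dull grey plate on top, round outlet boss 8 mm long at its +x end (included in the length), with a round red sticker on top. 104 x 44 x 28 mm (x, y, z), about 260 g; lies flat, loose, on the mat. The point is its centre, 14 mm above its underside; x along its length, y across it (grip it across y), z up. Not to be moved.
- bad_mouse_mid (a point): dark grey cordless mouse with rounded edges (its straight sides reach from about 9 to 15 mm up, then round off to the top), with a round red sticker on top. 104 x 58 x 36 mm (x, y, z), about 90 g; lies flat, loose, on the mat. The point is its centre, 18 mm above its underside; x along its length, y across it (grip it across y), z up. Not to be moved.
- tray_adapter_free (a point): middle of the floor of the empty near compartment (116 x 120 mm inside) of the fixed yellow power adapter tray, 241 x 126 mm, walls 3 mm thick, 20 mm high, rib between its two compartments 14 mm high. The far one, centred 119 mm along +x, holds a power adapter (28 mm high, fixed). x: along the tray, away from the robot. Floor 5 mm above the work surface; the mat under trays and parts is 2 mm thick.
- tray_drive_free (a point): middle of the floor of the empty near compartment (116 x 120 mm inside) of the fixed yellow portable drive tray, 241 x 126 mm, walls 3 mm thick, 20 mm high, rib between its two compartments 14 mm high. The far one, centred 119 mm along +x, holds a portable drive (12 mm high, fixed). x: along the tray, away from the robot. Floor 5 mm above the work surface; the mat under trays and parts is 2 mm thick.
- tray_cooler_free (a point): middle of the floor of the empty near compartment (116 x 120 mm inside) of the fixed yellow processor cooler tray, 241 x 126 mm, walls 3 mm thick, 20 mm high, rib between its two compartments 14 mm high. The far one, centred 119 mm along +x, holds a processor cooler (42 mm high, fixed). x: along the tray, away from the robot. Floor 5 mm above the work surface; the mat under trays and parts is 2 mm thick.
- tray_mouse_free (a point): middle of the floor of the empty near compartment (116 x 120 mm inside) of the fixed yellow mouse tray, 241 x 126 mm, walls 3 mm thick, 20 mm high, rib between its two compartments 14 mm high. The far one, centred 119 mm along +x, holds a mouse (36 mm high, fixed). x: along the tray, away from the robot. Floor 5 mm above the work surface; the mat under trays and parts is 2 mm thick.

How it is judged:
At the end, for the whole second after the job is handed in: Each green part is at rest flat (0.12 rad) on the floor of the empty compartment of the tray of its kind, height within 4 mm, centre within 15 mm of the middle, lengthwise within 0.26 rad (cooler: either way); both red parts are within 15 mm of their start (horizontal distance between good_adapter_mid and tray_adapter_free below 0.015 m and z of good_adapter_mid in the frame of tray_adapter_free between 0.01 and 0.018 m and angle between each of good_adapter_mid, good_drive_mid, good_cooler_mid, good_mouse_mid's own z axis and vertical below 0.12 rad and linear speed of each of good_adapter, good_drive, good_cooler, good_mouse below 0.01 m/s and angle between the x axis of good_adapter_mid and the x axis of tray_adapter_free, either way round below 0.26 rad and horizontal distance between good_drive_mid and tray_drive_free below 0.015 m and z of good_drive_mid in the frame of tray_drive_free between 0.002 and 0.01 m and angle between the x axis of good_drive_mid and the x axis of tray_drive_free, either way round below 0.26 rad and horizontal distance between good_cooler_mid and tray_cooler_free below 0.015 m and z of good_cooler_mid in the frame of tray_cooler_free between 0.017 and 0.025 m and (angle between the x axis of good_cooler_mid and the x axis of tray_cooler_free, either way round below 0.26 rad or angle between the x axis of good_cooler_mid and the y axis of tray_cooler_free, either way round below 0.26 rad) and horizontal distance between good_mouse_mid and tray_mouse_free below 0.015 m and z of good_mouse_mid in the frame of tray_mouse_free between 0.014 and 0.022 m and angle between the x axis of good_mouse_mid and the x axis of tray_mouse_free, either way round below 0.26 rad and distance of each of bad_adapter_mid, bad_mouse_mid from where it was at the start of the episode below 0.015 m); the robot touches nothing.
It fails at once if a part with a red sticker is moved by more than 15 mm (distance of any of bad_adapter_mid, bad_mouse_mid from where it was at the start of the episode above 0.015 m).
It fails at once if a part hits a tray hard (over 50 N) (contact force between any of good_adapter, good_drive, good_cooler, good_mouse and tray_adapter above 50 N or contact force between any of good_adapter, good_drive, good_cooler, good_mouse and tray_drive above 50 N or contact force between any of good_adapter, good_drive, good_cooler, good_mouse and tray_cooler above 50 N or contact force between any of good_adapter, good_drive, good_cooler, good_mouse and tray_mouse above 50 N).
It fails at once if a part is dropped (falls free of the fingers faster than 0.6 m/s, from about 2 cm) ((linear speed of good_adapter above 0.6 m/s and contact force between good_adapter and the fingers below 0.05 N) or (linear speed of good_drive above 0.6 m/s and contact force between good_drive and the fingers below 0.05 N) or (linear speed of good_cooler above 0.6 m/s and contact force between good_cooler and the fingers below 0.05 N) or (linear speed of good_mouse above 0.6 m/s and contact force between good_mouse and the fingers below 0.05 N)).
It also fails if it takes over 102 s, if anything falls off the work surface, if the arm or the gripper's body presses on something with over 40 N, if the wrist force passes 120 N, or if a joint passes its speed limit or range.

## Working session

There is one attempt and no reset: what is moved stays moved. The work goes in short steps, Python scripts to look and compute and a tool call to move; the robot and the scene stay as the last step left them, time stands still between calls to the robot, and variables do not carry over. Pictures are saved under pics/ and viewed, and the job is handed in when it is done.

Besides the shell and the picture viewer there is one more tool, called after "Request:" as name(argument=value, ...) on one line, values as JSON. drive_tool: Moves the arm, as the interface text tells. Its arguments: {"type":"object","properties":{"increments":{"type":"array"}},"required":["increments"]}

```bash
ls; mkdir -p pics
python3 - <<'E'
from bench import robot, imaging, job
import cv2,numpy as np
s=robot.get_state(); print(s)
for n in("scene","top"):
    c=imaging.camera(n); np.savez(f"pics/{n}0.npz",**c)
    cv2.imwrite(f"pics/{n}0.png",cv2.resize(c["pixels"][:,:,::-1],(800,600),interpolation=cv2.INTER_CUBIC))
    print(n,c["fx"],c["fy"],c["cx"],c["cy"]);print(c["extrinsics"])
E
```

```text
pics
{'time': 0.0, 'joints': array([-8.85328200e-01,  4.08193225e-02,  8.37933486e-02, -4.41837297e-04,
       -1.61549645e+00, -3.33648663e-01]), 'dq': array([ 9.26798718e-05,  7.43887261e-04, -1.41814828e-03,  2.05415332e-04,
        6.97939770e-04, -6.62268602e-04]), 'joint_torque': array([ 1.44926249e-03, -3.68201530e+01,  3.47415555e+01,  6.93203107e+00,
       -5.21869428e-03, -3.94431879e-05]), 'position': array([ 0.20669088, -0.56292426,  0.23026928]), 'tool_rot': array([-1.75013365e-01,  9.84565655e-01,  8.61066334e-04, -2.28320514e-04]), 'wrist_force': array([0.02300628, 0.73792143, 0.14952609]), 'torque': array([ 0.02834546,  0.01897099, -0.02972978]), 'finger_gap': 1.0015692369057345}
scene 418.756520598801 418.756520598801 257.7256592879264 187.51160539126
[[-0.3518312   0.93604829  0.00532955  0.17064589]
 [ 0.63842563  0.24412023 -0.72994386 -0.30884351]
 [-0.68456375 -0.2534145  -0.68348633  1.33536312]
 [ 0.          0.          0.          1.        ]]
top 449.24889522427657 449.24889522427657 253.72843606522758 185.5200012688217
[[ 0.00374216 -0.99994963  0.00931363 -0.01924209]
 [-0.99528073 -0.00462747 -0.09692702  0.54684906]
 [ 0.09696524 -0.00890696 -0.99524791  1.11335079]
 [ 0.          0.          0.          1.        ]]
```

View pics/top0.png

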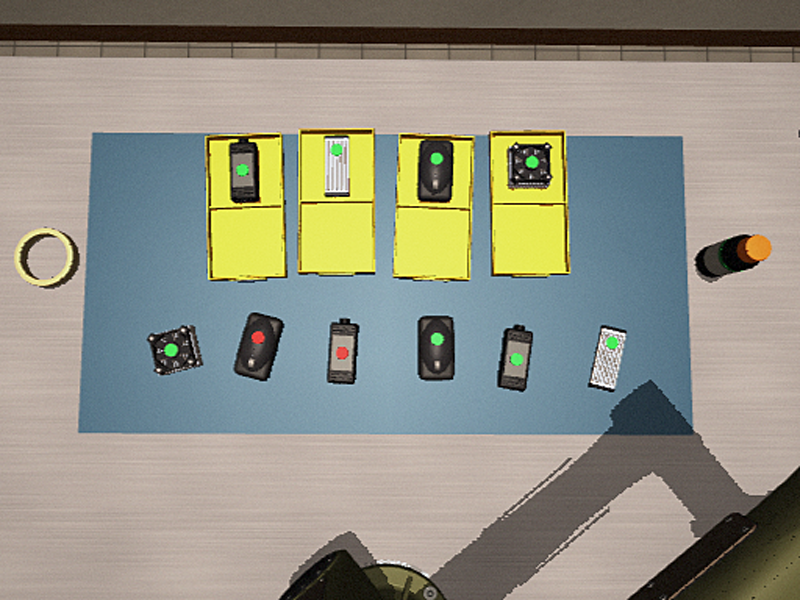

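View pics/scene0.png

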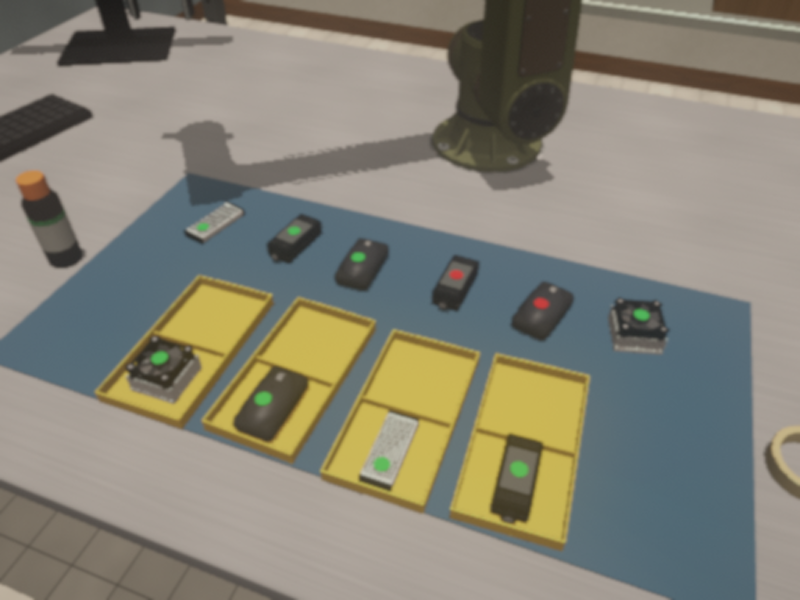

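The top view, with pixels in the 800x600 picture: the trays left to right are adapter (247,207), drive (337,202), mouse (434,207) and cooler (530,202). The loose parts are green cooler (172,350), red mouse (259,347), red adapter (342,352), green mouse (436,348), green adapter (515,358) and green drive (608,358). Next I measure them from depth and calibration.

```bash
cat > h.py <<'E'
import numpy as np,cv2
def load(n): return dict(np.load(f"pics/{n}.npz"))
def world(c):
    d=c["depth"]; v,u=np.mgrid[0:d.shape[0],0:d.shape[1]]
    P=np.stack([(u-c["cx"])/c["fx"]*d,(v-c["cy"])/c["fy"]*d,d],-1)
    E=c["extrinsics"]; W=(P-E[:3,3])@E[:3,:3]
    W[d<=0]=np.nan
    return W
def rect(P):
    (x,y),(w,h),a=cv2.minAreaRect((P[:,:2]*1000).astype(np.float32))
    if w<h: w,h,a=h,w,a+90
    a=(a+90)%180-90
    return np.round([x,y,w,h,a],1)
E
python3 - <<'E'
from h import *
for cam in("top0","scene0"):
    c=load(cam);W=world(c);z=W[...,2]
    print(cam)
    mat=(abs(W[...,0]-.3)<.02)&(abs(W[...,1])<.25); print("mat z",np.nanmedian(z[mat]),np.nanstd(z[mat]))
    b=c["pixels"].astype(int)
    m=((z>.008)&(z<.06)&(W[...,0]>.3)&(W[...,0]<.8)&(abs(W[...,1])<.5)).astype(np.uint8)
    n,l,st,ce=cv2.connectedComponentsWithStats(m)
    for i in range(1,n):
        if st[i,4]<100: continue
        P=W[l==i]; t=np.percentile(P[:,2],95)
        Q=P[P[:,2]>t-.006]
        print(ce[i].round(),st[i,4],"ztop",t.round(4),"all",rect(P),"top",rect(Q), 'med',np.median(P[:,:2],0).round(4))
E
```

```text
top0
mat z 0.0015406839946684732 0.0022832416369588018
[154. 140.] 859 ztop 0.0253 all [682.8 236.8 239.6 132.3   2.8] top [683.3 234.4 239.  127.1   2.9] med [0.6766 0.2528]
[155. 109.] 770 ztop 0.0379 all [747.1 241.8 108.3  69.    4.7] top [742.1 236.4  94.5  41.7   1.5] med [0.7409 0.2354]
[216. 123.] 1290 ztop 0.0246 all [ 6.868e+02  8.440e+01  2.261e+02  1.288e+02 -3.000e-01] top [686.6  83.1 226.3 124.6   0.8] med [0.7206 0.0822]
[278. 123.] 1630 ztop 0.0421 all [681.9 -76.6 239.  131.7  -1.8] top [749.1 -79.5  72.7  46.9 -18.4] med [ 0.7216 -0.0798]
[339. 123.] 1683 ztop 0.0498 all [ 6.855e+02 -2.362e+02  2.290e+02  1.347e+02 -4.000e-01] top [ 755.  -234.8   66.2   65.2  -89.7] med [ 0.7279 -0.2355]
[165. 221.] 953 ztop 0.04 all [455.9 208.1 109.7  59.5 -14.5] top [458.2 207.2  70.4  39.1  -5.4] med [0.4561 0.2053]
[279. 222.] 933 ztop 0.0401 all [ 4.554e+02 -7.800e+01  1.071e+02  6.330e+01  2.000e-01] top [ 4.586e+02 -8.040e+01  7.730e+01  4.010e+01 -4.000e-01] med [ 0.4547 -0.08  ]
[219. 225.] 706 ztop 0.0349 all [450.1  71.3 106.3  46.7  -0.9] top [449.2  70.8 100.8  43.5 
[... 1102 characters left out ...]
 -89.9] med [ 0.7441 -0.2275]
[347. 198.] 904 ztop 0.0377 all [458.5 207.5 104.8  59.8 -14.5] top [461.1 208.2  70.8  43.3  -1.7] med [0.4763 0.2089]
[182. 244.] 2471 ztop 0.0397 all [684.1 -77.  235.5 127.8  -2. ] top [ 7.536e+02 -7.890e+01  7.710e+01  4.420e+01  2.000e-01] med [ 0.7355 -0.0725]
[408. 207.] 1052 ztop 0.0449 all [451.2 340.4  68.2  67.5 -75.2] top [451.7 340.3  66.2  65.7  14.5] med [0.4638 0.3395]
[257. 267.] 1973 ztop 0.0222 all [6.875e+02 8.390e+01 2.251e+02 1.277e+02 4.000e-01] top [6.875e+02 8.370e+01 2.251e+02 1.273e+02 4.000e-01] med [0.7249 0.0845]
[334. 290.] 2268 ztop 0.0348 all [683.9 234.1 237.6 126.    2.8] top [748.3 237.2 102.8  43.8   2.9] med [0.7318 0.2376]
```

```bash
cat >> h.py <<'E'
def ortho(c,z,x0,x1,y0,y1,s=2):
    """s px/mm; rows: x from x1 down, cols: y from y1 (left) to y0"""
    W=int((y1-y0)*1000*s);H=int((x1-x0)*1000*s)
    cols,rows=np.meshgrid(np.arange(W),np.arange(H))
    X=x1-rows/1000/s; Y=y1-cols/1000/s
    E=c["extrinsics"]; P=np.stack([X,Y,np.full_like(X,z)],-1)@E[:3,:3].T+E[:3,3]
    u=c["fx"]*P[...,0]/P[...,2]+c["cx"]; v=c["fy"]*P[...,1]/P[...,2]+c["cy"]
    return cv2.remap(c["pixels"][:,:,::-1],u.astype(np.float32),v.astype(np.float32),cv2.INTER_CUBIC)
E
python3 - <<'E'
from h import *
o=[]
for cam in("top0","scene0"):
    c=load(cam); im=ortho(c,.022,.55,.83,-.32,.32,1.25)
    for k in range(0,280,20): cv2.putText(im,"",(0,0),0,1,0)
    o.append(im)
cv2.imwrite("pics/ortho_trays.png",cv2.vconcat(o)[:600])
# tray fit: yellow mask pixels -> ortho mask at z=.022, minAreaRect per tray (outer rim); near part x<.69
for cam in("top0","scene0"):
    c=load(cam); s=2; im=ortho(c,.022,.5,.85,-.35,.35,s)
    hsv=cv2.cvtColor(im,cv2.COLOR_BGR2HSV); m=cv2.inRange(hsv,(22,120,60),(35,255,255))
    for nm,y in(("adapter",.235),("drive",.084),("mouse",-.077),("cooler",-.236)):
        yl=int((.35-y)*1000*s); sub=np.zeros_like(m); sub[:,yl-150:yl+150]=m[:,yl-150:yl+150]
        r,cc=np.nonzero(sub); P=np.stack([.85-r/1000/s,.35-cc/1000/s],-1)
        print(cam,nm,rect(P))
E
```

```text
top0 adapter [685.7 233.2 246.5 128.6   2.9]
top0 drive [695.7  83.5 246.  126.4   0.7]
top0 mouse [687.1 -77.7 246.3 126.6  -2. ]
top0 cooler [ 694.5 -235.   245.6  128.2    0.7]
scene0 adapter [690.6 234.7 242.3 124.4   2.9]
scene0 drive [700.6  85.8 242.3 126.9   0.8]
scene0 mouse [692.  -74.  241.8 128.8  -2.2]
scene0 cooler [ 699.6 -231.6  241.8  127.9    0.7]
```

View pics/ortho_trays.png

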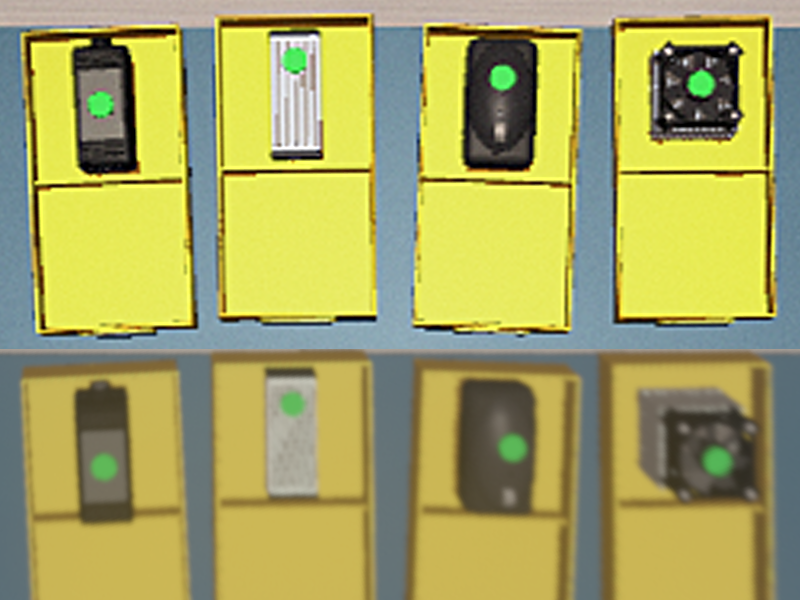

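```bash
cat > plan.py <<'E'
import sys,numpy as np
from scipy.spatial.transform import Rotation as R
from bench import robot
def down(psi): 
    p=np.radians(psi); return R.from_matrix(np.array([[-np.cos(p),-np.sin(p),0],[-np.sin(p),np.cos(p),0],[0,0,-1]]).T)
s=robot.get_state(); p=s["position"]; r=R.from_quat(s["tool_rot"])
M=r.as_matrix(); psi=np.degrees(np.arctan2(-M[1,0],-M[0,0])); 
print("t",round(s["time"],2),"p",p.round(4),"psi",psi.round(2),"tilt",np.degrees(np.arccos(-M[2,2])).round(2),"F",s["wrist_force"].round(1),"gap",(s["finger_gap"]*85.4).round(1),"j6",s["joints"][5].round(2))
if len(sys.argv)>1:
    x,y,z,ps=map(float,sys.argv[1:5]); t=down(ps)
    print("turn(deg)",np.degrees((r.inv()*t).as_rotvec()).round(2),"then shift tool xyz",t.inv().apply(np.array([x,y,z])-p).round(4))
E
python3 plan.py .440 -.361 .10 -13
```

```text
Traceback (most recent call last):
  File "plan.py", line 8, in <module>
    print("t",round(s["time"],2),"p",p.round(4),"psi",psi.round(2),"tilt",np.degrees(np.arccos(-M[2,2])).round(2),"F",s["wrist_force"].round(1),"gap",(s["finger_gap"]*85.4).round(1),"j6",s["joints"][5].round(2))
                                                                                                                                                      ^^^^^^^^^^^^^^^^^^^^^^^^^^^^
AttributeError: 'float' object has no attribute 'round'
```

```bash
sed -i 's/(s\["finger_gap"\]\*85.4).round(1)/round(float(s["finger_gap"])*85.4,1)/' plan.py
python3 plan.py .440 -.361 .10 -13
```

```text
t 0.1 p [ 0.2067 -0.563   0.2304] psi 20.16 tilt 0.09 F [ 0.  -0.1 -0.1] gap 85.1 j6 -0.33
turn(deg) [ 9.000e-02 -3.000e-02  3.316e+01] then shift tool xyz [-0.1819  0.2493  0.1304]
```

Request:
drive_tool(increments=[[[0,0,8.29,0,0,0,0.085],[0,0,8.29,0,0,0,0.085],[0,0,8.29,0,0,0,0.085],[0,0,8.29,0,0,0,0.085],[0,0,0,-0.0182,0.0249,0.013,0.085],[0,0,0,-0.0182,0.0249,0.013,0.085],[0,0,0,-0.0182,0.0249,0.013,0.085],[0,0,0,-0.0182,0.0249,0.013,0.085],[0,0,0,-0.0182,0.0249,0.013,0.085],[0,0,0,-0.0182,0.0249,0.013,0.085],[0,0,0,-0.0182,0.0249,0.013,0.085],[0,0,0,-0.0182,0.0249,0.013,0.085],[0,0,0,-0.0182,0.0249,0.013,0.085],[0,0,0,-0.0182,0.0249,0.013,0.085],[0,0,0,0,0,0,0.085],[0,0,0,0,0,0,0.085]]])

```text
time: 1.7
position: [0.4401, -0.361, 0.1006]
tool_rot: [0.113, 0.994, 0.0, -0.001]
wrist_force: [-0.3, -1.2, 0.8]
finger_gap: 0.991
```

```bash
python3 plan.py .440 -.361 .004 -13
```

```text
t 1.7 p [ 0.4401 -0.361   0.1006] psi -12.92 tilt 0.09 F [-0.3 -1.2  0.8] gap 84.6 j6 -1.46
turn(deg) [ 0.01 -0.09  0.08] then shift tool xyz [0.0001 0.     0.0966]
```

Tracking is precise. I'll descend, slower near the end, then take a picture before closing.

Request:
drive_tool(increments=[[[0,0,0,0,0,0.02,0.085],[0,0,0,0,0,0.02,0.085],[0,0,0,0,0,0.02,0.085],[0,0,0,0,0,0.014,0.085],[0,0,0,0,0,0.01,0.085],[0,0,0,0,0,0.007,0.085],[0,0,0,0,0,0.005,0.085],[0,0,0,0,0,0,0.085]]])

```text
time: 2.5
position: [0.44, -0.3616, 0.005]
tool_rot: [0.113, 0.994, 0.0, -0.0]
wrist_force: [-0.4, -0.3, 0.2]
finger_gap: 0.996
```

```bash
cat > pic.py <<'E'
import sys,cv2,numpy as np
from bench import imaging
n,x,y,w,h,o=sys.argv[1],*map(int,sys.argv[2:6]),sys.argv[6]
c=imaging.camera(n); np.savez(f"pics/{o}.npz",**c)
im=c["pixels"][y:y+h,x:x+w,::-1]; k=min(800/w,600/h)
cv2.imwrite(f"pics/{o}.png",cv2.resize(im,None,fx=k,fy=k,interpolation=cv2.INTER_CUBIC))
E
python3 plan.py; python3 pic.py scene 60 60 160 120 d1
```

```text
t 2.5 p [ 0.44   -0.3616  0.005 ] psi -13.01 tilt 0.03 F [-0.4 -0.3  0.2] gap 85.0 j6 -1.46
```

View pics/d1.png

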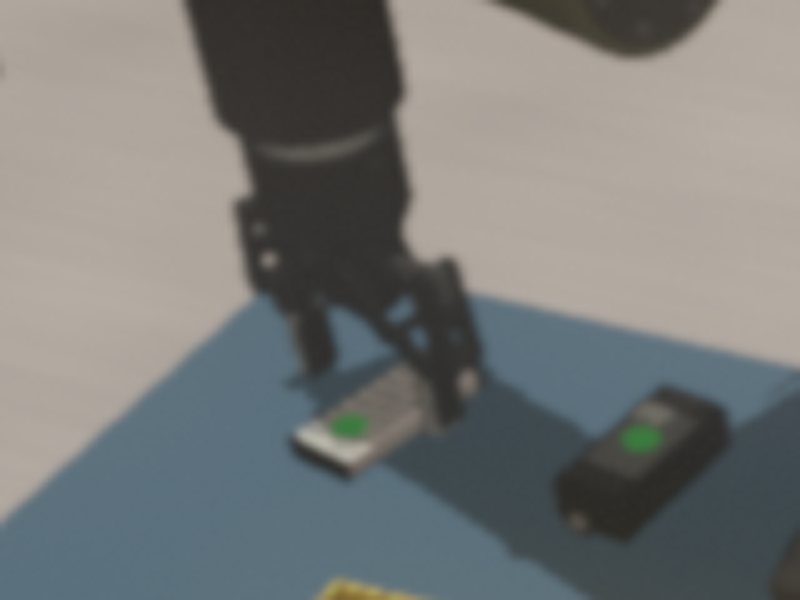

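The fingers straddle the drive, at (315,340) and (445,390), clear of the mat. Closing now.

Request:
drive_tool(increments=[[[0,0,0,0,0,0.001,0.06],[0,0,0,0,0,0,0.05],[0,0,0,0,0,0,0.045],[0,0,0,0,0,0,0.03],[0,0,0,0,0,0,0.02],[0,0,0,0,0,0,0.02],[0,0,0,0,0,0,0.02],[0,0,0,0,0,0,0.02]]])

```text
time: 3.35
position: [0.4405, -0.3618, 0.0049]
tool_rot: [0.113, 0.994, -0.0, 0.0]
wrist_force: [0.6, 1.7, 5.0]
finger_gap: 0.445
```

```bash
python3 plan.py
```

```text
t 3.35 p [ 0.4405 -0.3618  0.0049] psi -12.99 tilt 0.06 F [0.6 1.7 5. ] gap 38.0 j6 -1.46
```

Request:
drive_tool(increments=[[[0,0,0,0,0,-0.003,0.02],[0,0,0,0,0,-0.007,0.02],[0,0,0,0,0,-0.015,0.02],[0,0,0,0,0,-0.025,0.02],[0,0,0,0,0,-0.03,0.02],[0,0,0,0,0,-0.015,0.02],[0,0,0,0,0,0,0.02]]])

```text
time: 4.05
position: [0.4415, -0.3623, 0.1026]
tool_rot: [0.113, 0.994, -0.001, 0.002]
wrist_force: [-0.3, 0.7, -0.6]
finger_gap: 0.448
```

```bash
python3 plan.py .6395 .0834 .10 .7;python3 pic.py scene 60 60 160 120 d2
```

```text
t 4.05 p [ 0.4415 -0.3623  0.1026] psi -13.0 tilt 0.3 F [-0.3  0.7 -0.6] gap 38.3 j6 -1.46
turn(deg) [ -0.1    0.29 -13.7 ] then shift tool xyz [-0.2035  0.4432  0.0026]
```

View pics/d2.png

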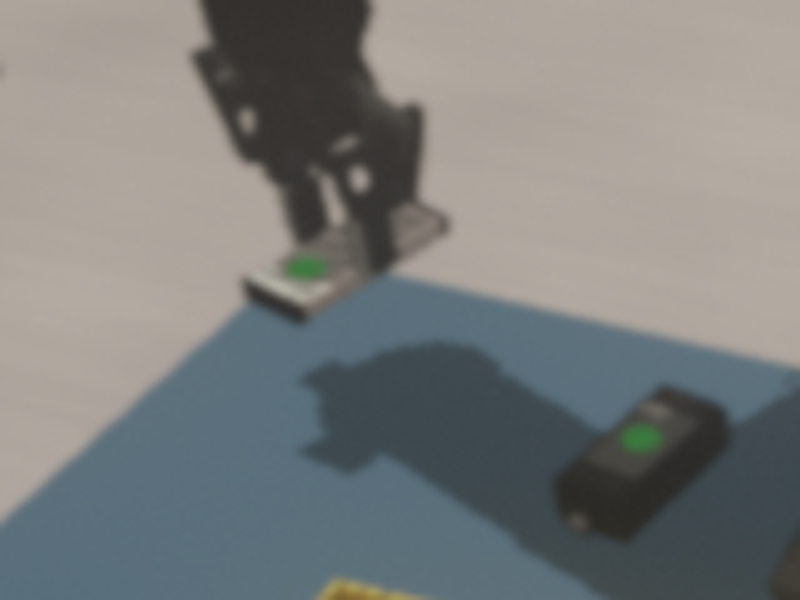

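The drive is held level, at (345,260) in the crop. I'll carry it to its tray.

Request:
drive_tool(increments=[[[0,0,-4.6,0,0,0,0.02],[0,0,-4.6,0,0,0,0.02],[0,0,-4.5,0,0,0,0.02],[0,0,0,-0.007,0.015,0,0.02],[0,0,0,-0.0136,0.0296,0,0.02],[0,0,0,-0.0136,0.0296,0,0.02],[0,0,0,-0.0136,0.0296,0,0.02],[0,0,0,-0.0136,0.0296,0,0.02],[0,0,0,-0.0136,0.0296,0,0.02],[0,0,0,-0.0136,0.0296,0,0.02],[0,0,0,-0.0136,0.0296,0,0.02],[0,0,0,-0.0136,0.0296,0,0.02],[0,0,0,-0.0136,0.0296,0,0.02],[0,0,0,-0.0136,0.0296,0,0.02],[0,0,0,-0.0136,0.0296,0,0.02],[0,0,0,-0.0136,0.0296,0,0.02],[0,0,0,-0.0136,0.0296,0,0.02],[0,0,0,-0.0136,0.0296,0,0.02],[0,0,0,-0.006,0.014,0,0.02]]])

```text
time: 6.0
position: [0.6377, 0.0864, 0.0966]
tool_rot: [-0.007, 1.0, -0.0, -0.002]
wrist_force: [-0.7, -0.9, -1.0]
finger_gap: 0.444
```

Request:
drive_tool(increments=[[[0,0,0,0,0,0,0.02],[0,0,0,0,0,0,0.02]]])

```text
time: 6.2
position: [0.6374, 0.0839, 0.0979]
tool_rot: [-0.006, 1.0, -0.0, -0.001]
wrist_force: [-0.1, -1.1, -1.7]
finger_gap: 0.447
```

```bash
python3 plan.py .6395 .0834 .10 .7;python3 pic.py scene 200 120 240 180 d3;python3 pic.py top 120 60 200 150 d3t
```

```text
t 6.2 p [0.6374 0.0839 0.0979] psi 0.7 tilt 0.14 F [-0.1 -1.1 -1.7] gap 38.1 j6 -2.0
turn(deg) [-0.04 -0.13  0.  ] then shift tool xyz [-0.0021 -0.0005 -0.0021]
```

View pics/d3.png

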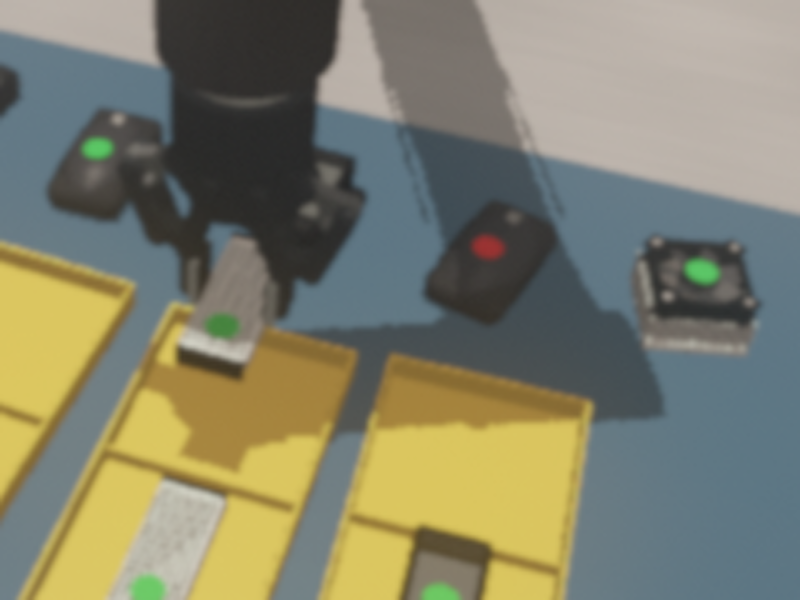

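View pics/d3t.png

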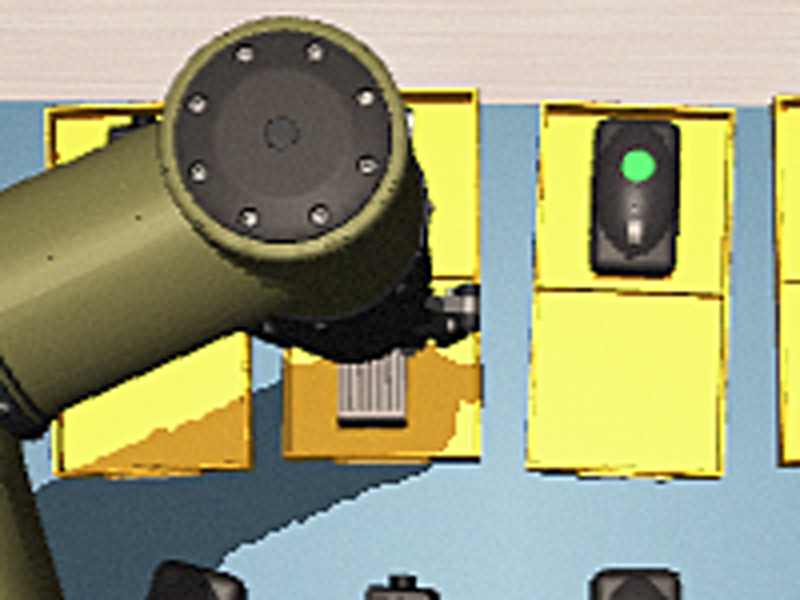

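The drive is centred over the near compartment. Lowering it.

Request:
drive_tool(increments=[[[0,0,0,-0.002,0,0.015,0.02],[0,0,0,0,0,0.02,0.02],[0,0,0,0,0,0.018,0.02],[0,0,0,0,0,0.012,0.02],[0,0,0,0,0,0.008,0.02],[0,0,0,0,0,0.005,0.02],[0,0,0,0,0,0.003,0.02],[0,0,0,0,0,0.002,0.02],[0,0,0,0,0,0.001,0.02],[0,0,0,0,0,0.001,0.02],[0,0,0,0,0,0,0.02]]])

```text
time: 7.4
position: [0.6402, 0.0844, 0.0145]
tool_rot: [-0.006, 1.0, 0.0, 0.0]
wrist_force: [0.0, -0.2, -1.0]
finger_gap: 0.445
```

```bash
python3 plan.py .6395 .0834 .008 .7
```

```text
t 7.4 p [0.6402 0.0844 0.0145] psi 0.7 tilt 0.02 F [ 0.  -0.2 -1. ] gap 38.0 j6 -2.0
turn(deg) [ 0.01  0.01 -0.  ] then shift tool xyz [ 0.0007 -0.001   0.0065]
```

Request:
drive_tool(increments=[[[0,0,0,0,-0.001,0.002,0.02],[0,0,0,0,0,0.002,0.02],[0,0,0,0,0,0.001,0.02],[0,0,0,0,0,0.001,0.02],[0,0,0,0,0,0,0.02],[0,0,0,0,0,0,0.02]]])

```text
time: 8.0
position: [0.6401, 0.0833, 0.0083]
tool_rot: [-0.006, 1.0, 0.0, -0.0]
wrist_force: [0.0, -0.3, -1.0]
finger_gap: 0.449
```

```bash
python3 plan.py .6395 .0834 .008 .7
```

```text
t 8.0 p [0.6401 0.0833 0.0083] psi 0.7 tilt 0.0 F [ 0.  -0.3 -1. ] gap 38.4 j6 -2.0
turn(deg) [ 0. -0.  0.] then shift tool xyz [0.0006 0.0001 0.0003]
```

Request:
drive_tool(increments=[[[0,0,0,0,0,0.001,0.02],[0,0,0,0,0,0,0.02],[0,0,0,0,0,0,0.02]]])

```text
time: 8.3
position: [0.6404, 0.0833, 0.008]
tool_rot: [-0.006, 1.0, 0.0, 0.0]
wrist_force: [-2.3, 0.1, 3.2]
finger_gap: 0.447
```

Contact is felt (+4 N). I'll release with a limited opening and lift.

Request:
drive_tool(increments=[[[0,0,0,0,0,0,0.045],[0,0,0,0,0,0,0.05],[0,0,0,0,0,0,0.055],[0,0,0,0,0,0,0.06],[0,0,0,0,0,-0.005,0.06],[0,0,0,0,0,-0.02,0.06],[0,0,0,0,0,-0.03,0.06],[0,0,0,0,0,-0.04,0.085],[0,0,0,0,0,-0.02,0.085],[0,0,0,0,0,0,0.085]]])

```text
time: 9.3
position: [0.6421, 0.0836, 0.1277]
tool_rot: [-0.006, 1.0, 0.001, 0.004]
wrist_force: [-0.1, -0.0, -0.1]
finger_gap: 0.991
```

```bash
python3 plan.py .441 -.2085 .12 -7.5; python3 pic.py scene 200 120 240 180 d4
```

```text
t 9.3 p [0.6421 0.0836 0.1277] psi 0.71 tilt 0.45 F [-0.1 -0.  -0.1] gap 84.7 j6 -2.0
turn(deg) [0.13 0.43 8.21] then shift tool xyz [ 0.1613 -0.3159  0.0077]
```

View pics/d4.png

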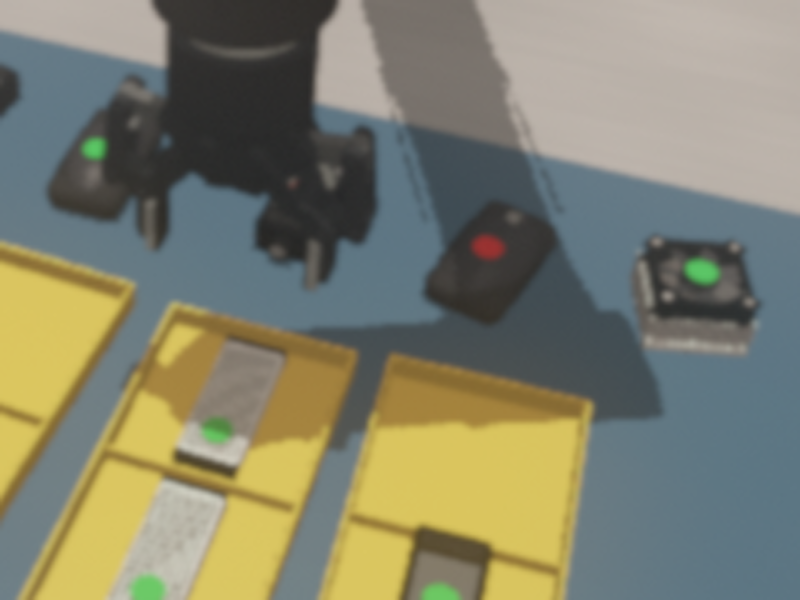

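The drive lies flat in its compartment, at (230,405) in the crop. I'll measure it once the arm is clear. Next is the adapter.

Request:
drive_tool(increments=[[[0,0,8.2,0,0,0,0.085],[0,0,0,0.009,-0.017,0,0.085],[0,0,0,0.0161,-0.0316,0,0.085],[0,0,0,0.0161,-0.0316,0,0.085],[0,0,0,0.0161,-0.0316,0,0.085],[0,0,0,0.0161,-0.0316,0,0.085],[0,0,0,0.0161,-0.0316,0,0.085],[0,0,0,0.0161,-0.0316,0,0.085],[0,0,0,0.0161,-0.0316,0,0.085],[0,0,0,0.0161,-0.0316,0,0.085],[0,0,0,0.0161,-0.0316,0,0.085],[0,0,0,0.008,-0.015,0,0.085],[0,0,0,0,0,0,0.085],[0,0,0,0,0,0,0.085]]])

```text
time: 10.75
position: [0.4379, -0.2092, 0.1215]
tool_rot: [0.066, 0.998, 0.0, -0.001]
wrist_force: [-0.3, 0.5, -0.1]
finger_gap: 0.995
```

```bash
python3 plan.py .441 -.2085 .004 -7.5
python3 - <<'E'
from bench import imaging
import numpy as np
c=imaging.camera("scene");np.savez("pics/s5.npz",**c)
c=imaging.camera("top");np.savez("pics/t5.npz",**c)
from h import *
for cam in("t5","s5"):
    W=world(load(cam));z=W[...,2]; 
    m=(abs(W[...,0]-.6395)<.054)&(abs(W[...,1]-.0834)<.05)&(z>.0125)&(z<.03)
    print(cam,m.sum(),rect(W[m]),np.percentile(z[m],[10,50,90]))
E
```

```text
t 10.75 p [ 0.4379 -0.2092  0.1215] psi -7.55 tilt 0.07 F [-0.3  0.5 -0.1] gap 85.0 j6 -1.67
turn(deg) [ 0.03 -0.06 -0.05] then shift tool xyz [-0.0029  0.0011  0.1175]
t5 635 [6.399e+02 7.970e+01 1.058e+02 7.010e+01 5.000e-01] [0.01550174 0.01872004 0.02146287]
s5 777 [6.410e+02 8.240e+01 1.047e+02 4.050e+01 4.000e-01] [0.015117   0.01680976 0.01838415]
```

The scene camera puts the drive at (641, 82), yaw 0.4°, top at about 17 mm, which is right. Descending on the adapter.

Request:
drive_tool(increments=[[[0,0,0,-0.0029,0.001,0.02,0.085],[0,0,0,0,0,0.025,0.085],[0,0,0,0,0,0.025,0.085],[0,0,0,0,0,0.02,0.085],[0,0,0,0,0,0.013,0.085],[0,0,0,0,0,0.007,0.085],[0,0,0,0,0,0.0045,0.085],[0,0,0,0,0,0.002,0.085],[0,0,0,0,0,0,0.065],[0,0,0,0,0,0,0.055],[0,0,0,0,0,0,0.045],[0,0,0,0,0,0,0.03],[0,0,0,0,0,0,0.02],[0,0,0,0,0,0,0.02],[0,0,0,0,0,0,0.02],[0,0,0,0,0,0,0.02]]])

```text
time: 12.45
position: [0.4419, -0.2088, 0.0067]
tool_rot: [0.065, 0.998, -0.0, 0.001]
wrist_force: [0.2, 1.2, 6.2]
finger_gap: 0.499
```

Request:
drive_tool(increments=[[[0,0,0,0,0,-0.003,0.02],[0,0,0,0,0,-0.007,0.02],[0,0,0,0,0,-0.015,0.02],[0,0,0,0,0,-0.025,0.02],[0,0,0,0,0,-0.03,0.02],[0,0,0,0,0,-0.025,0.02],[0,0,0,0,0,-0.01,0.02],[0,0,0,0,0,0,0.02]]])

```text
time: 13.25
position: [0.4419, -0.2086, 0.1218]
tool_rot: [0.065, 0.998, 0.0, 0.001]
wrist_force: [0.6, 0.3, -2.4]
finger_gap: 0.501
```

```bash
python3 plan.py .6296 .2316 .12 2.9; python3 pic.py scene 100 40 200 150 a2
```

```text
t 13.25 p [ 0.4419 -0.2086  0.1218] psi -7.5 tilt 0.12 F [ 0.6  0.3 -2.4] gap 42.8 j6 -1.67
turn(deg) [ 1.00e-02  1.20e-01 -1.04e+01] then shift tool xyz [-0.2098  0.4302  0.0018]
```

View pics/a2.png

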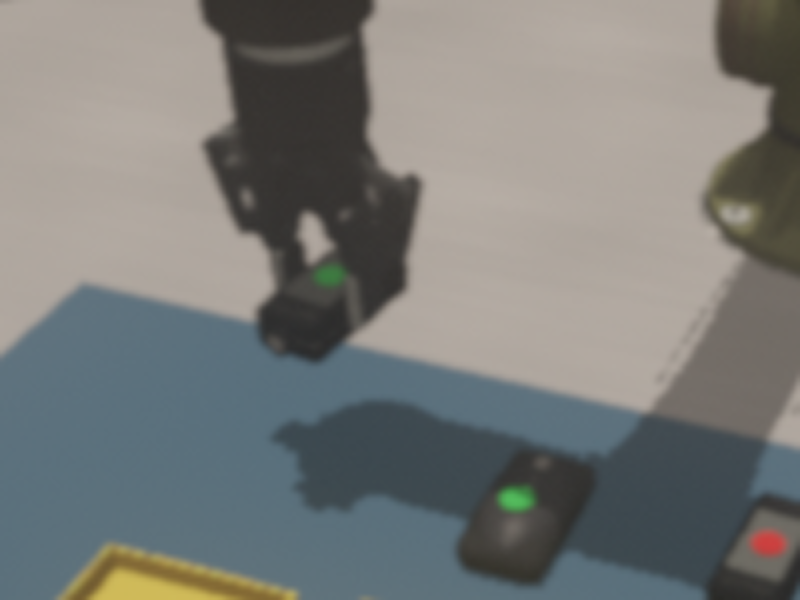

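The adapter is held level, at (330,310) in the crop. Carrying it to its tray.

Request:
drive_tool(increments=[[[0,0,-5.2,0,0,0,0.02],[0,0,-5.2,0,0,0,0.02],[0,0,0,-0.007,0.014,0,0.02],[0,0,0,-0.014,0.0287,0,0.02],[0,0,0,-0.014,0.0287,0,0.02],[0,0,0,-0.014,0.0287,0,0.02],[0,0,0,-0.014,0.0287,0,0.02],[0,0,0,-0.014,0.0287,0,0.02],[0,0,0,-0.014,0.0287,0,0.02],[0,0,0,-0.014,0.0287,0,0.02],[0,0,0,-0.014,0.0287,0,0.02],[0,0,0,-0.014,0.0287,0,0.02],[0,0,0,-0.014,0.0287,0,0.02],[0,0,0,-0.014,0.0287,0,0.02],[0,0,0,-0.014,0.0287,0,0.02],[0,0,0,-0.014,0.0287,0,0.02],[0,0,0,-0.014,0.0287,0,0.02],[0,0,0,-0.007,0.014,0,0.02],[0,0,0,0,0,0,0.02],[0,0,0,0,0,0,0.02]]])

```text
time: 15.3
position: [0.6284, 0.2309, 0.1182]
tool_rot: [-0.025, 1.0, -0.001, -0.002]
wrist_force: [-0.5, 0.2, -2.5]
finger_gap: 0.502
```

```bash
python3 plan.py .6296 .2316 .0105 2.9;python3 pic.py top 80 60 200 150 a3t
```

```text
t 15.3 p [0.6284 0.2309 0.1182] psi 2.91 tilt 0.23 F [-0.5  0.2 -2.5] gap 42.9 j6 -2.17
turn(deg) [-0.1  -0.21  0.01] then shift tool xyz [-0.0012  0.0006  0.1077]
```

View pics/a3t.png

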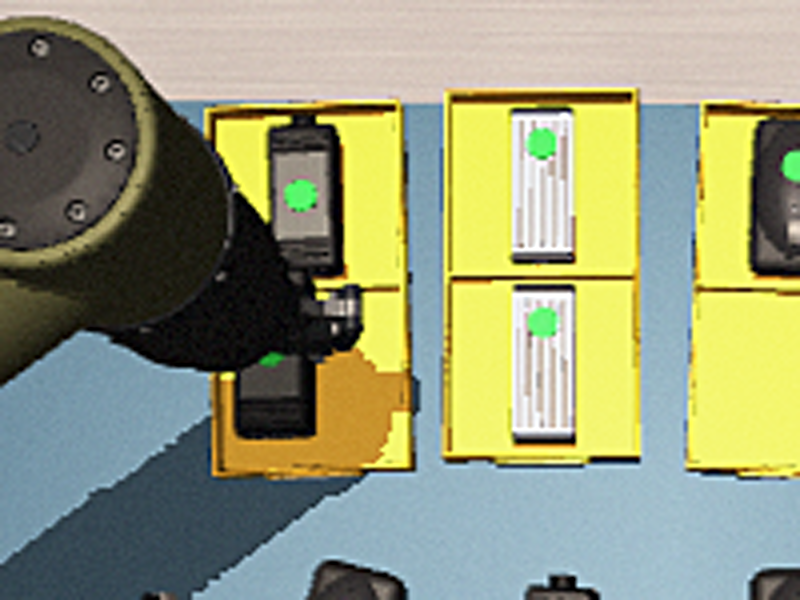

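The drive is well centred in its compartment, at (543,362). The adapter at (277,395) is over its tray, and its apparent offset is parallax from the height. Lowering.

Request:
drive_tool(increments=[[[0,0,0,-0.001,0,0.013,0.02],[0,0,0,0,0,0.02,0.02],[0,0,0,0,0,0.02,0.02],[0,0,0,0,0,0.018,0.02],[0,0,0,0,0,0.012,0.02],[0,0,0,0,0,0.008,0.02],[0,0,0,0,0,0.005,0.02],[0,0,0,0,0,0.003,0.02],[0,0,0,0,0,0.002,0.02],[0,0,0,0,0,0,0.02],[0,0,0,0,0,0,0.02]]])

```text
time: 16.45
position: [0.6305, 0.2315, 0.0203]
tool_rot: [-0.025, 1.0, 0.0, 0.0]
wrist_force: [-0.2, -0.6, -2.2]
finger_gap: 0.503
```

```bash
python3 plan.py .6296 .2316 .0105 2.9
```

```text
t 16.45 p [0.6305 0.2315 0.0203] psi 2.9 tilt 0.04 F [-0.2 -0.6 -2.2] gap 43.0 j6 -2.17
turn(deg) [0.02 0.04 0.  ] then shift tool xyz [0.0009 0.0002 0.0098]
```

Request:
drive_tool(increments=[[[0,0,0,0,0,0.003,0.02],[0,0,0,0,0,0.003,0.02],[0,0,0,0,0,0.002,0.02],[0,0,0,0,0,0.001,0.02],[0,0,0,0,0,0,0.02],[0,0,0,0,0,0,0.02]]])

```text
time: 17.05
position: [0.6303, 0.2313, 0.0108]
tool_rot: [-0.025, 1.0, 0.0, -0.0]
wrist_force: [-0.1, -0.2, -1.1]
finger_gap: 0.503
```

Request:
drive_tool(increments=[[[0,0,0,0,0,0.001,0.02],[0,0,0,0,0,0,0.02],[0,0,0,0,0,0,0.02]]])

```text
time: 17.35
position: [0.6303, 0.2313, 0.0098]
tool_rot: [-0.025, 1.0, 0.0, -0.0]
wrist_force: [-0.3, -0.1, -2.0]
finger_gap: 0.504
```

Request:
drive_tool(increments=[[[0,0,0,0,0,0.001,0.02],[0,0,0,0,0,0,0.02],[0,0,0,0,0,0,0.02]]])

```text
time: 17.65
position: [0.6306, 0.2314, 0.0097]
tool_rot: [-0.025, 1.0, 0.0, 0.0]
wrist_force: [-4.0, -2.0, 5.2]
finger_gap: 0.503
```

Contact. Release and lift, then go to the mouse.

Request:
drive_tool(increments=[[[0,0,0,0,0,0,0.05],[0,0,0,0,0,0,0.055],[0,0,0,0,0,0,0.06],[0,0,0,0,0,0,0.064],[0,0,0,0,0,-0.005,0.064],[0,0,0,0,0,-0.02,0.064],[0,0,0,0,0,-0.03,0.064],[0,0,0,0,0,-0.04,0.085],[0,0,0,0,0,-0.02,0.085],[0,0,0,0,0,0,0.085]]])

```text
time: 18.65
position: [0.6322, 0.232, 0.1294]
tool_rot: [-0.025, 1.0, 0.002, 0.004]
wrist_force: [0.0, -1.1, 0.1]
finger_gap: 0.997
```

```bash
python3 plan.py .4575 -.08 .12 0; python3 pic.py scene 260 120 200 150 a4
```

```text
t 18.65 p [0.6322 0.232  0.1294] psi 2.9 tilt 0.46 F [ 0.  -1.1  0.1] gap 85.2 j6 -2.17
turn(deg) [0.19 0.42 2.91] then shift tool xyz [ 0.1747 -0.312   0.0094]
```

View pics/a4.png

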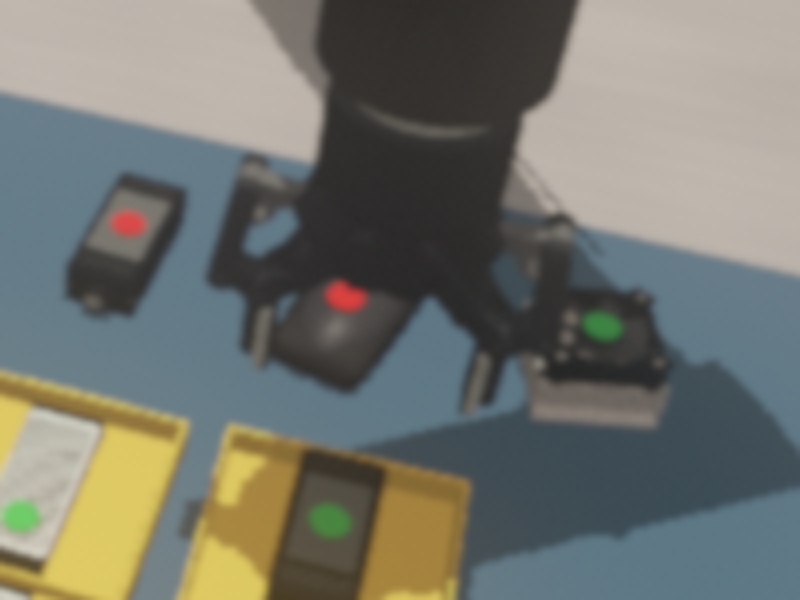

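The adapter sits flat in its compartment, at (330,520) in the crop. On to the mouse.

Request:
drive_tool(increments=[[[0,0,2.9,0,0,0,0.085],[0,0,0,0.007,-0.0125,0,0.085],[0,0,0,0.0175,-0.0312,0,0.085],[0,0,0,0.0175,-0.0312,0,0.085],[0,0,0,0.0175,-0.0312,0,0.085],[0,0,0,0.0175,-0.0312,0,0.085],[0,0,0,0.0175,-0.0312,0,0.085],[0,0,0,0.0175,-0.0312,0,0.085],[0,0,0,0.0175,-0.0312,0,0.085],[0,0,0,0.0175,-0.0312,0,0.085],[0,0,0,0.0175,-0.0312,0,0.085],[0,0,0,0.009,-0.0187,0,0.085],[0,0,0,0,0,0,0.085],[0,0,0,0,0,0,0.085]]])

```text
time: 20.1
position: [0.4564, -0.0808, 0.1231]
tool_rot: [0.001, 1.0, 0.0, -0.0]
wrist_force: [-0.0, 0.9, -0.9]
finger_gap: 0.998
```

```bash
python3 plan.py .4575 -.08 .001 0
python3 - <<'E'
from bench import imaging
import numpy as np
c=imaging.camera("scene");np.savez("pics/s6.npz",**c)
from h import *
W=world(load("s6"));z=W[...,2]
m=(abs(W[...,0]-.63)<.052)&(abs(W[...,1]-.2316)<.05)&(z>.027)&(z<.05)
print(m.sum(),rect(W[m]),np.percentile(z[m],[10,50,90]))
E
```

```text
t 20.1 p [ 0.4564 -0.0808  0.1231] psi -0.06 tilt 0.06 F [-0.   0.9 -0.9] gap 85.2 j6 -1.83
turn(deg) [ 0.01 -0.06 -0.06] then shift tool xyz [-0.0011  0.0008  0.1221]
884 [630.3 230.1 102.2  44.    2. ] [0.03065895 0.0327422  0.03463033]
```

Request:
drive_tool(increments=[[[0,0,0,-0.001,0.001,0.02,0.085],[0,0,0,0,0,0.025,0.085],[0,0,0,0,0,0.025,0.085],[0,0,0,0,0,0.02,0.085],[0,0,0,0,0,0.014,0.085],[0,0,0,0,0,0.008,0.085],[0,0,0,0,0,0.005,0.085],[0,0,0,0,0,0.002,0.085],[0,0,0,0,0,0,0.085],[0,0,0,0,0,0,0.085]]])

```text
time: 21.15
position: [0.4583, -0.0796, 0.0056]
tool_rot: [0.0, 1.0, 0.0, 0.001]
wrist_force: [-0.4, 0.1, 0.2]
finger_gap: 0.994
```

```bash
python3 plan.py .4575 -.08 .001 0;  python3 pic.py scene 160 80 160 120 m1
```

```text
t 21.15 p [ 0.4583 -0.0796  0.0056] psi -0.0 tilt 0.07 F [-0.4  0.1  0.2] gap 84.9 j6 -1.84
turn(deg) [ 0.01  0.07 -0.  ] then shift tool xyz [ 0.0008 -0.0004  0.0046]
```

View pics/m1.png

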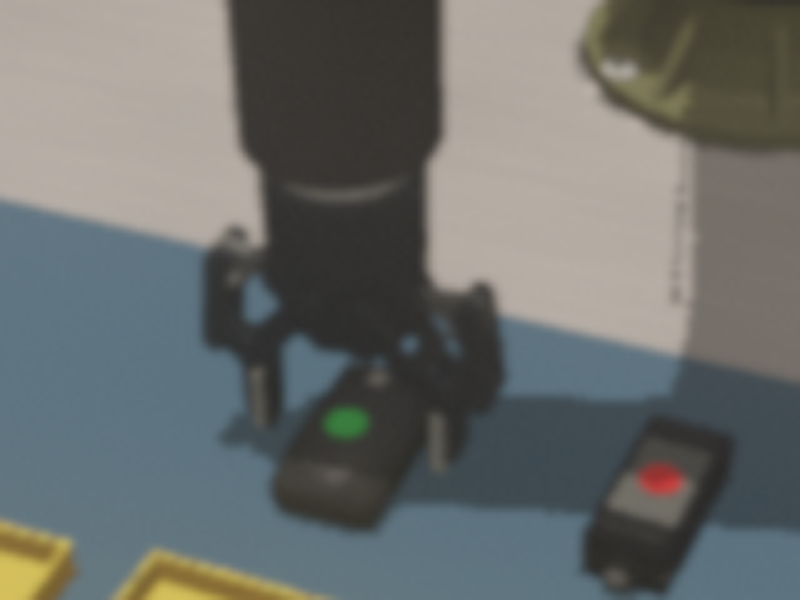

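The fingers straddle the mouse, at (260,390) and (445,440). I'll go 4.5 mm lower and close.

Request:
drive_tool(increments=[[[0,0,0,0,0,0.0025,0.085],[0,0,0,0,0,0.002,0.085],[0,0,0,0,0,0,0.075],[0,0,0,0,0,0,0.068],[0,0,0,0,0,0,0.062],[0,0,0,0,0,0,0.055],[0,0,0,0,0,0,0.045],[0,0,0,0,0,0,0.04],[0,0,0,0,0,0,0.04],[0,0,0,0,0,0,0.04],[0,0,0,0,0,0,0.04]]])

```text
time: 22.3
position: [0.4581, -0.0797, 0.0007]
tool_rot: [-0.0, 1.0, -0.0, 0.0]
wrist_force: [-0.1, 1.4, 5.6]
finger_gap: 0.667
```

```bash
python3 plan.py .4575 -.08 .001 0;  python3 pic.py scene 160 80 160 120 m2
```

```text
t 22.3 p [ 0.4581 -0.0797  0.0007] psi 0.0 tilt 0.04 F [-0.1  1.4  5.6] gap 57.0 j6 -1.84
turn(deg) [-0.    0.04  0.  ] then shift tool xyz [ 0.0006 -0.0003 -0.0003]
```

View pics/m2.png

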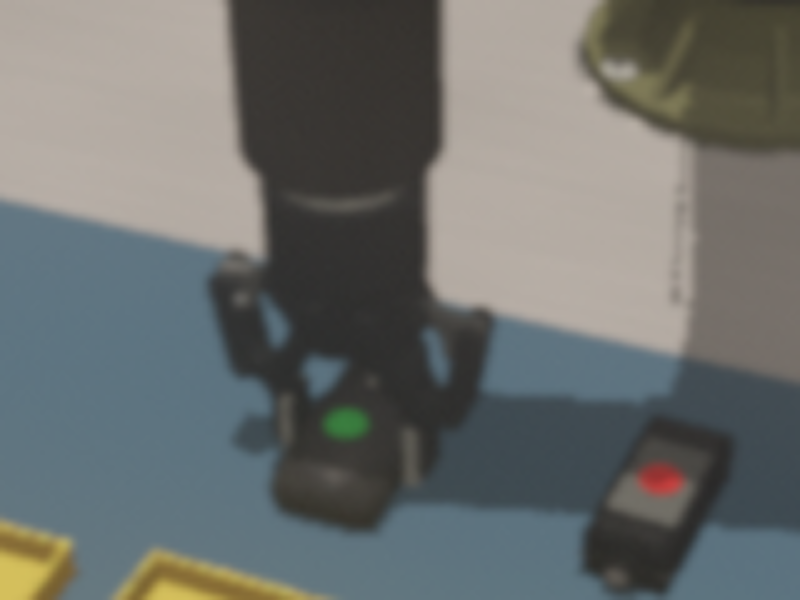

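The mouse is gripped at 57 mm. Lift gently.

Request:
drive_tool(increments=[[[0,0,0,0,0,-0.003,0.04],[0,0,0,0,0,-0.005,0.04],[0,0,0,0,0,-0.008,0.04],[0,0,0,0,0,-0.015,0.04],[0,0,0,0,0,-0.02,0.04],[0,0,0,0,0,-0.02,0.04],[0,0,0,0,0,-0.02,0.04],[0,0,0,0,0,-0.01,0.04],[0,0,0,0,0,0,0.04]]])

```text
time: 23.25
position: [0.4585, -0.0796, 0.1028]
tool_rot: [0.0, 1.0, 0.0, 0.001]
wrist_force: [-0.6, 0.2, -2.2]
finger_gap: 0.666
```

```bash
python3 plan.py .6311 -.0747 .1 -2.1;  python3 pic.py scene 160 80 160 120 m3
```

```text
t 23.25 p [ 0.4585 -0.0796  0.1028] psi -0.0 tilt 0.15 F [-0.6  0.2 -2.2] gap 56.8 j6 -1.84
turn(deg) [0.03 0.15 2.1 ] then shift tool xyz [-0.1723  0.0112  0.0028]
```

View pics/m3.png

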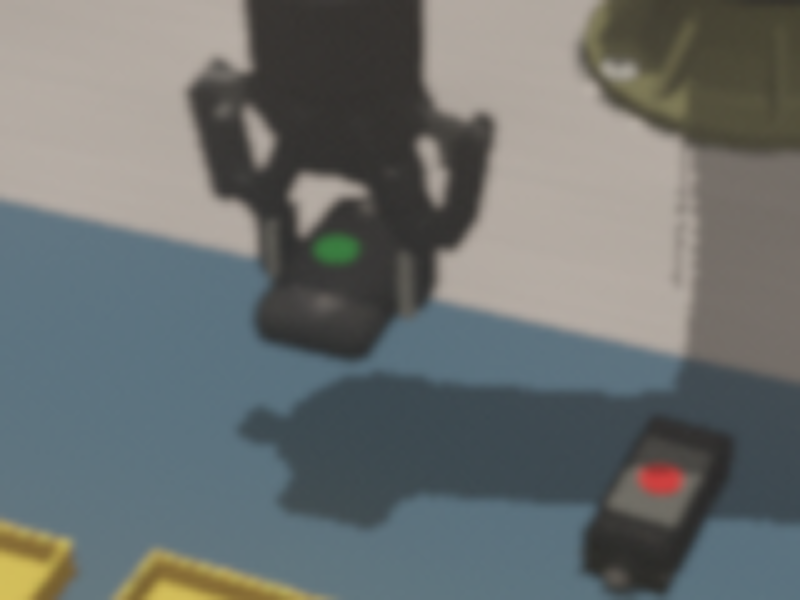

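The mouse is held, at (345,280) in the crop, and looks level. Carry.

Request:
drive_tool(increments=[[[0,0,2.1,0,0,0,0.04],[0,0,0,-0.01,0.0006,0,0.04],[0,0,0,-0.02,0.0014,0,0.04],[0,0,0,-0.025,0.0016,0,0.04],[0,0,0,-0.025,0.0016,0,0.04],[0,0,0,-0.025,0.0016,0,0.04],[0,0,0,-0.025,0.0016,0,0.04],[0,0,0,-0.02,0.0014,0,0.04],[0,0,0,-0.015,0.001,0,0.04],[0,0,0,-0.0075,0.0004,0,0.04],[0,0,0,0,0,0,0.04],[0,0,0,0,0,0,0.04]]])

```text
time: 24.5
position: [0.6301, -0.0749, 0.1005]
tool_rot: [0.018, 1.0, -0.0, -0.001]
wrist_force: [0.1, -0.2, -1.3]
finger_gap: 0.667
```

```bash
python3 plan.py .6311 -.0747 .0045 -2.1;  python3 pic.py scene 120 100 200 150 m4
```

```text
t 24.5 p [ 0.6301 -0.0749  0.1005] psi -2.1 tilt 0.07 F [ 0.1 -0.2 -1.3] gap 57.0 j6 -1.8
turn(deg) [-0.   -0.07  0.  ] then shift tool xyz [-0.0009  0.0002  0.096 ]
```

View pics/m4.png

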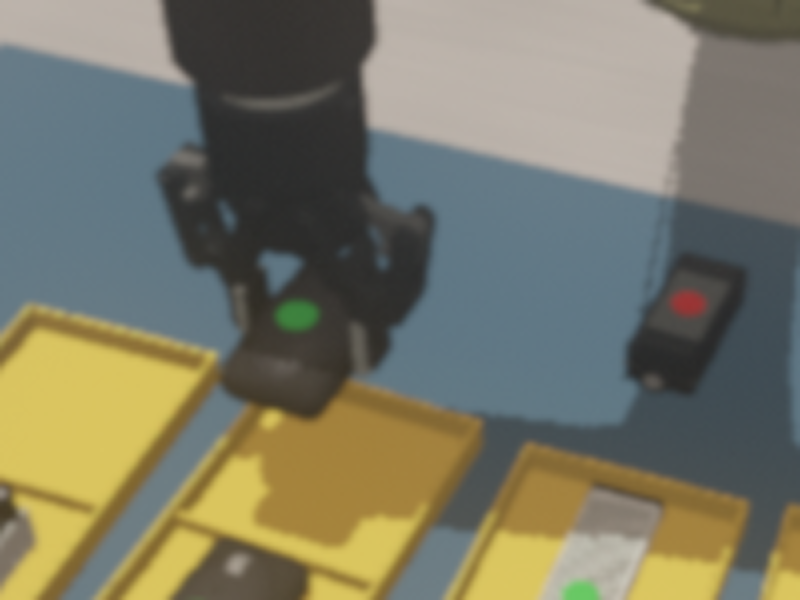

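The mouse is over its compartment. Lower.

Request:
drive_tool(increments=[[[0,0,0,-0.001,0,0.012,0.04],[0,0,0,0,0,0.018,0.04],[0,0,0,0,0,0.02,0.04],[0,0,0,0,0,0.015,0.04],[0,0,0,0,0,0.01,0.04],[0,0,0,0,0,0.006,0.04],[0,0,0,0,0,0.004,0.04],[0,0,0,0,0,0.003,0.04],[0,0,0,0,0,0.002,0.04],[0,0,0,0,0,0,0.04],[0,0,0,0,0,0,0.04]]])

```text
time: 25.65
position: [0.6318, -0.0749, 0.0117]
tool_rot: [0.018, 1.0, 0.0, 0.0]
wrist_force: [0.5, 0.6, -0.7]
finger_gap: 0.664
```

```bash
python3 plan.py .6311 -.0747 .0045 -2.1
```

```text
t 25.65 p [ 0.6318 -0.0749  0.0117] psi -2.1 tilt 0.04 F [ 0.5  0.6 -0.7] gap 56.7 j6 -1.8
turn(deg) [0.01 0.04 0.  ] then shift tool xyz [0.0008 0.0001 0.0072]
```

Request:
drive_tool(increments=[[[0,0,0,0.0007,0,0.002,0.04],[0,0,0,0,0,0.002,0.04],[0,0,0,0,0,0.001,0.04],[0,0,0,0,0,0,0.04],[0,0,0,0,0,0,0.04],[0,0,0,0,0,0,0.04]]])

```text
time: 26.25
position: [0.631, -0.0748, 0.0064]
tool_rot: [0.018, 1.0, 0.0, 0.0]
wrist_force: [-0.1, -0.1, -0.1]
finger_gap: 0.665
```

Request:
drive_tool(increments=[[[0,0,0,0,0,0.001,0.04],[0,0,0,0,0,0,0.04],[0,0,0,0,0,0,0.04]]])

```text
time: 26.55
position: [0.6308, -0.0749, 0.0052]
tool_rot: [0.018, 1.0, 0.0, -0.0]
wrist_force: [0.5, 0.1, -0.5]
finger_gap: 0.662
```

Request:
drive_tool(increments=[[[0,0,0,0,0,0.001,0.04],[0,0,0,0,0,0,0.04],[0,0,0,0,0,0,0.04]]])

```text
time: 26.85
position: [0.6308, -0.0748, 0.0042]
tool_rot: [0.018, 1.0, 0.0, -0.0]
wrist_force: [0.5, 0.0, -1.5]
finger_gap: 0.665
```

Request:
drive_tool(increments=[[[0,0,0,0,0,0.0007,0.04],[0,0,0,0,0,0,0.04],[0,0,0,0,0,0,0.04]]])

```text
time: 27.15
position: [0.631, -0.0749, 0.0038]
tool_rot: [0.018, 1.0, 0.0, 0.0]
wrist_force: [-0.4, 0.9, 0.3]
finger_gap: 0.666
```

Contact is just starting. Release to 74 mm (103 mm over the fingers' backs, against 120 mm inside) and lift.

Request:
drive_tool(increments=[[[0,0,0,0,0,0.0005,0.04],[0,0,0,0,0,0,0.04],[0,0,0,0,0,0,0.06],[0,0,0,0,0,0,0.065],[0,0,0,0,0,0,0.07],[0,0,0,0,0,0,0.074],[0,0,0,0,0,0,0.074],[0,0,0,0,0,-0.005,0.074],[0,0,0,0,0,-0.02,0.074],[0,0,0,0,0,-0.03,0.074],[0,0,0,0,0,-0.04,0.085],[0,0,0,0,0,-0.03,0.085],[0,0,0,0,0,0,0.085]]])

```text
time: 28.45
position: [0.6335, -0.0752, 0.1351]
tool_rot: [0.018, 1.0, -0.0, 0.005]
wrist_force: [-0.1, -0.1, 0.3]
finger_gap: 0.995
```

```bash
python3 plan.py .4505 .3402 .13 15; python3 pic.py scene 120 100 200 150 m5
```

```text
t 28.45 p [ 0.6335 -0.0752  0.1351] psi -2.09 tilt 0.57 F [-0.1 -0.1  0.3] gap 85.0 j6 -1.8
turn(deg) [ -0.08   0.57 -17.09] then shift tool xyz [0.0693 0.4486 0.0051]
```

View pics/m5.png

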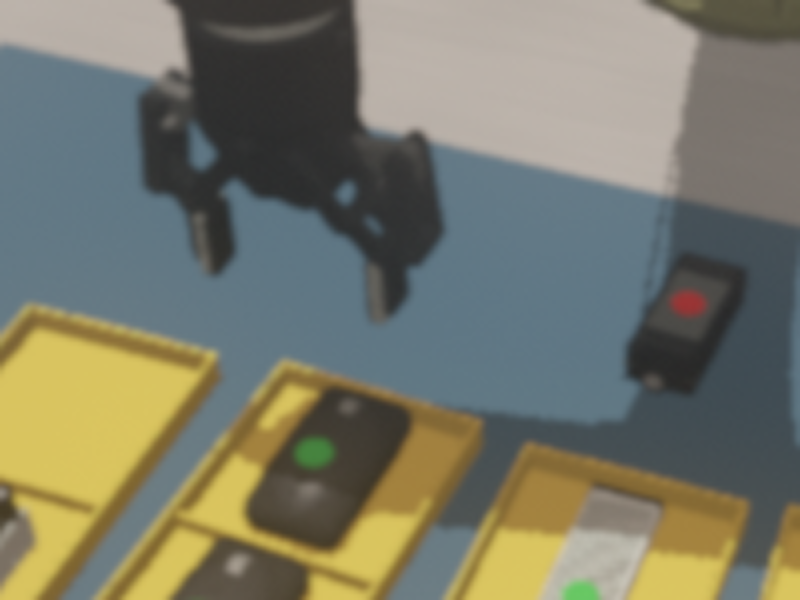

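The mouse lies flat in its compartment, at (330,465) in the crop. Now the cooler.

Request:
drive_tool(increments=[[[0,0,-5.7,0,0,0,0.085],[0,0,-5.7,0,0,0,0.085],[0,0,-5.7,0,0,0,0.085],[0,0,0,0.0023,0.015,0,0.085],[0,0,0,0.0046,0.03,0,0.085],[0,0,0,0.0046,0.03,0,0.085],[0,0,0,0.0046,0.03,0,0.085],[0,0,0,0.0046,0.03,0,0.085],[0,0,0,0.0046,0.03,0,0.085],[0,0,0,0.0046,0.03,0,0.085],[0,0,0,0.0046,0.03,0,0.085],[0,0,0,0.0046,0.03,0,0.085],[0,0,0,0.0046,0.03,0,0.085],[0,0,0,0.0046,0.03,0,0.085],[0,0,0,0.0046,0.03,0,0.085],[0,0,0,0.0046,0.03,0,0.085],[0,0,0,0.0046,0.03,0,0.085],[0,0,0,0.0046,0.03,0,0.085],[0,0,0,0.002,0.014,0,0.085],[0,0,0,0,0,0,0.085]]])

```text
time: 30.5
position: [0.447, 0.3424, 0.1274]
tool_rot: [-0.131, 0.991, -0.0, -0.0]
wrist_force: [-0.1, -0.4, 0.1]
finger_gap: 0.995
```

Request:
drive_tool(increments=[[[0,0,0,0,0,0,0.085],[0,0,0,0,0,0,0.085]]])

```text
time: 30.7
position: [0.4485, 0.3404, 0.128]
tool_rot: [-0.13, 0.992, -0.0, -0.0]
wrist_force: [0.1, 0.4, -0.5]
finger_gap: 0.994
```

```bash
python3 plan.py .4505 .3402 .004 15
python3 - <<'E'
from bench import imaging
import numpy as np,cv2
c=imaging.camera("scene");np.savez("pics/s7.npz",**c)
cv2.imwrite("pics/s7.png",cv2.resize(c["pixels"][:,:,::-1],(800,600)))
from h import *
W=world(load("s7"));z=W[...,2]
m=(abs(W[...,0]-.631)<.052)&(abs(W[...,1]+.0748)<.045)&(z>.012)&(z<.05)
print(m.sum(),rect(W[m]),np.percentile(z[m],[10,50,97]))
m=(abs(W[...,0]-.45)<.06)&(abs(W[...,1]-.34)<.06)&(z>.03)&(z<.055)
print(m.sum(),rect(W[m]),np.percentile(z[m],[10,50,97]))
E
```

```text
t 30.7 p [0.4485 0.3404 0.128 ] psi 14.93 tilt 0.02 F [ 0.1  0.4 -0.5] gap 84.9 j6 -2.32
turn(deg) [-0.01 -0.01 -0.07] then shift tool xyz [-0.0019 -0.0007  0.124 ]
1051 [630.6 -75.4 102.8  59.7  -2.5] [0.02011151 0.02998062 0.0408867 ]
687 [451.4 340.3  67.7  66.9  14.2] [0.03219766 0.04100092 0.04562149]
```

View pics/s7.png

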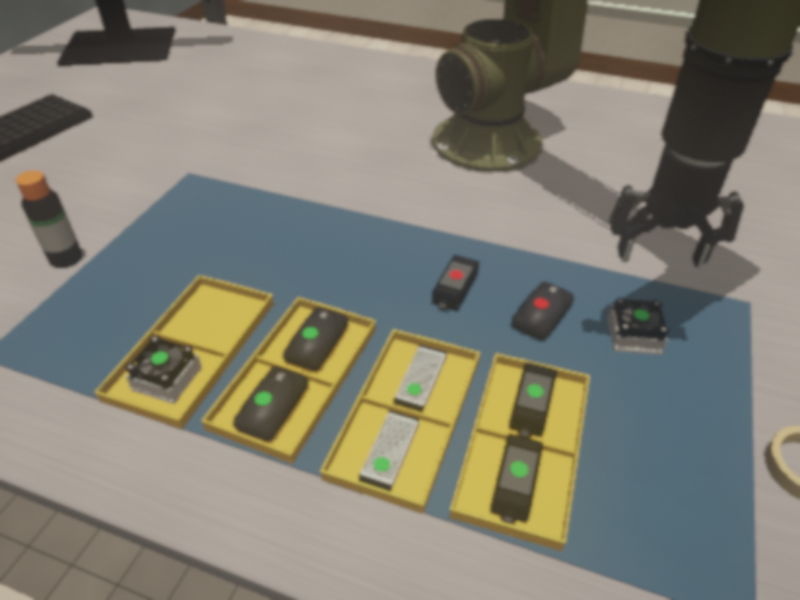

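Three parts are correctly placed and measure within 3 mm. I'll descend to just above the cooler's sides first and check the straddle.

Request:
drive_tool(increments=[[[0,0,0,-0.002,-0.0006,0.02,0.085],[0,0,0,0,0,0.025,0.085],[0,0,0,0,0,0.02,0.085],[0,0,0,0,0,0.01,0.085],[0,0,0,0,0,0.005,0.085],[0,0,0,0,0,0,0.085]]])

```text
time: 31.35
position: [0.4507, 0.3407, 0.0482]
tool_rot: [-0.13, 0.991, -0.0, -0.0]
wrist_force: [-0.0, 0.0, -0.3]
finger_gap: 0.993
```

```bash
python3 plan.py .4505 .3402 .005 15;python3 pic.py scene 340 110 160 120 c1
```

```text
t 31.35 p [0.4507 0.3407 0.0482] psi 14.97 tilt 0.01 F [-0.   0.  -0.3] gap 84.8 j6 -2.31
turn(deg) [-0.01 -0.   -0.03] then shift tool xyz [ 0.0003 -0.0004  0.0432]
```

View pics/c1.png

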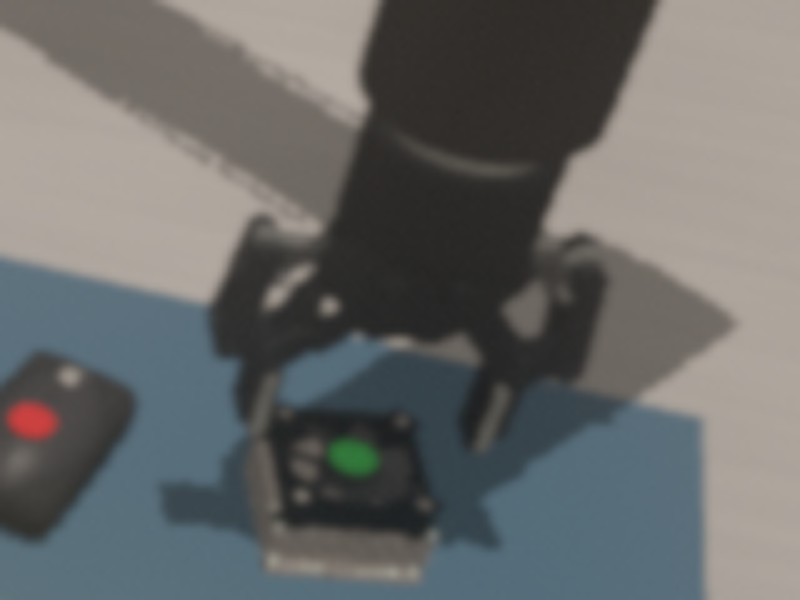

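By measurement the margin is about 9 mm per side. I'll go down in small steps while watching the force.

Request:
drive_tool(increments=[[[0,0,0,0,-0.0004,0.005,0.085],[0,0,0,0,0,0.005,0.085],[0,0,0,0,0,0.005,0.085],[0,0,0,0,0,0.005,0.085],[0,0,0,0,0,0.004,0.085],[0,0,0,0,0,0,0.085]]])

```text
time: 32.0
position: [0.4502, 0.3403, 0.0232]
tool_rot: [-0.13, 0.991, -0.0, -0.001]
wrist_force: [0.3, 0.1, 0.9]
finger_gap: 0.995
```

```bash
python3 plan.py .4505 .3402 .005 15;python3 pic.py scene 340 110 160 120 c2
```

```text
t 32.0 p [0.4502 0.3403 0.0232] psi 14.99 tilt 0.08 F [0.3 0.1 0.9] gap 84.9 j6 -2.31
turn(deg) [-0.04 -0.07 -0.01] then shift tool xyz [-0.0003 -0.0002  0.0182]
```

View pics/c2.png

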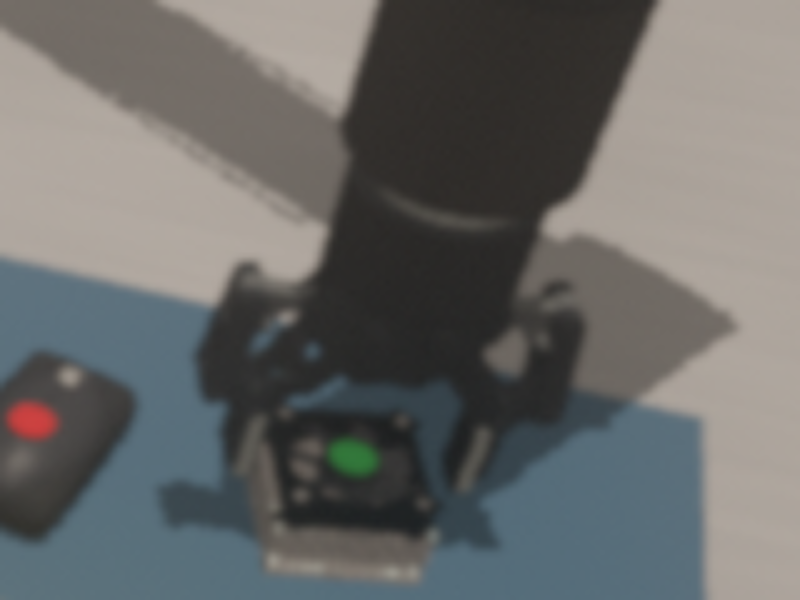

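The fingers straddle the cooler, at (245,445) and (470,460). Down 18 mm and close.

Request:
drive_tool(increments=[[[0,0,0,0,0,0.006,0.085],[0,0,0,0,0,0.006,0.085],[0,0,0,0,0,0.004,0.085],[0,0,0,0,0,0.002,0.085],[0,0,0,0,0,0,0.085],[0,0,0,0,0,0,0.078],[0,0,0,0,0,0,0.074],[0,0,0,0,0,0,0.07],[0,0,0,0,0,0,0.065],[0,0,0,0,0,0,0.055],[0,0,0,0,0,0,0.045],[0,0,0,0,0,0,0.045],[0,0,0,0,0,0,0.045],[0,0,0,0,0,0,0.045]]])

```text
time: 33.45
position: [0.4508, 0.341, 0.0069]
tool_rot: [-0.131, 0.991, 0.0, 0.0]
wrist_force: [-1.4, 0.4, 5.2]
finger_gap: 0.754
```

```bash
python3 plan.py;python3 pic.py scene 340 110 160 120 c3
```

```text
t 33.45 p [0.4508 0.341  0.0069] psi 15.01 tilt 0.07 F [-1.4  0.4  5.2] gap 64.4 j6 -2.31
```

View pics/c3.png

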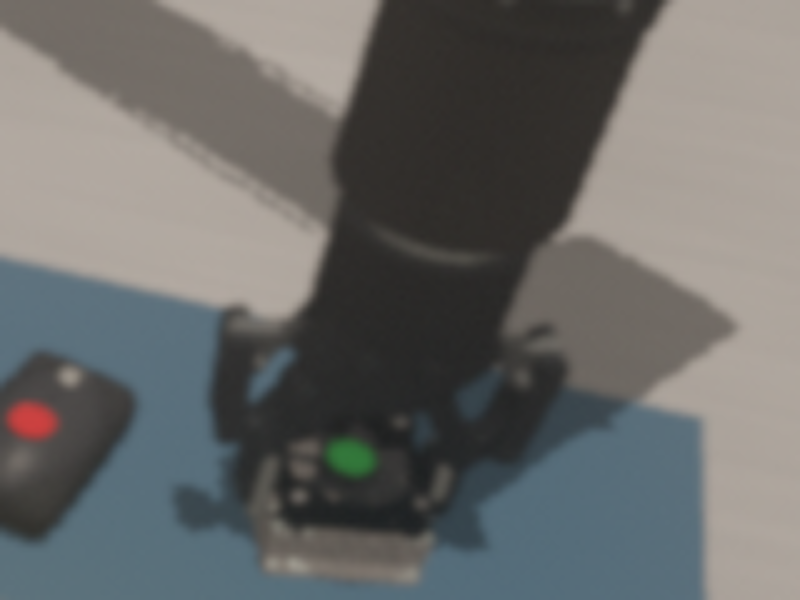

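Gripped at 64 mm. Lift 120 mm, since the path crosses over the red parts.

Request:
drive_tool(increments=[[[0,0,0,0,0,-0.003,0.045],[0,0,0,0,0,-0.007,0.045],[0,0,0,0,0,-0.015,0.045],[0,0,0,0,0,-0.02,0.045],[0,0,0,0,0,-0.025,0.045],[0,0,0,0,0,-0.025,0.045],[0,0,0,0,0,-0.02,0.045],[0,0,0,0,0,-0.01,0.045],[0,0,0,0,0,0,0.045]]])

```text
time: 34.4
position: [0.4511, 0.3412, 0.1332]
tool_rot: [-0.131, 0.991, 0.001, 0.001]
wrist_force: [0.8, -0.1, -2.2]
finger_gap: 0.756
```

```bash
python3 plan.py .6385 -.2354 .13 .7;python3 pic.py scene 340 60 160 120 c4
```

```text
t 34.4 p [0.4511 0.3412 0.1332] psi 15.0 tilt 0.19 F [ 0.8 -0.1 -2.2] gap 64.6 j6 -2.31
turn(deg) [ 0.13  0.13 14.3 ] then shift tool xyz [-0.1804 -0.5788  0.0032]
```

View pics/c4.png

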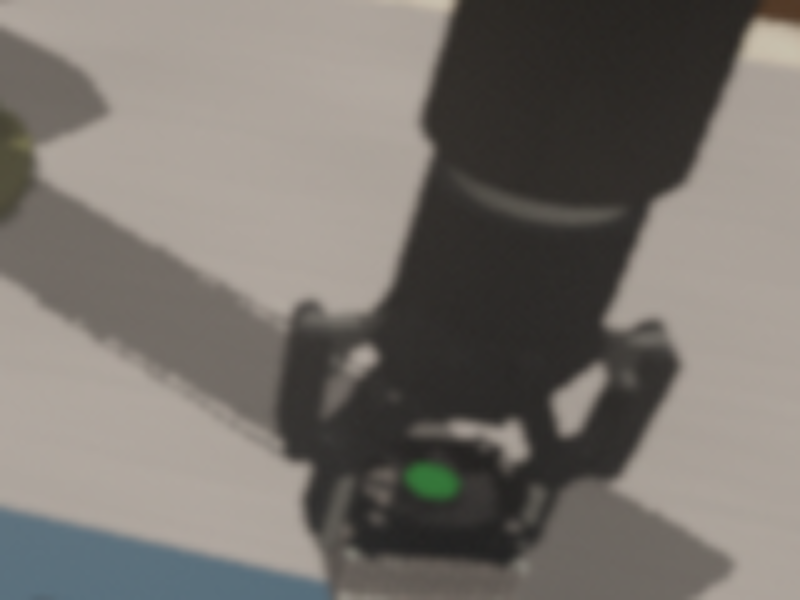

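The cooler is held, at (430,500) in the crop. I'll turn, then carry it in two calls.

Request:
drive_tool(increments=[[[0,0,4.8,0,0,0,0.045],[0,0,4.8,0,0,0,0.045],[0,0,4.7,0,0,0,0.045],[0,0,0,-0.004,-0.013,0,0.045],[0,0,0,-0.008,-0.0257,0,0.045],[0,0,0,-0.008,-0.0257,0,0.045],[0,0,0,-0.008,-0.0257,0,0.045],[0,0,0,-0.008,-0.0257,0,0.045],[0,0,0,-0.008,-0.0257,0,0.045],[0,0,0,-0.008,-0.0257,0,0.045],[0,0,0,-0.008,-0.0257,0,0.045],[0,0,0,-0.008,-0.0257,0,0.045],[0,0,0,-0.008,-0.0257,0,0.045],[0,0,0,-0.008,-0.0257,0,0.045],[0,0,0,-0.004,-0.013,0,0.045],[0,0,0,0,0,0,0.045]]])

```text
time: 36.05
position: [0.5417, 0.0568, 0.13]
tool_rot: [-0.005, 1.0, -0.0, -0.001]
wrist_force: [-0.8, 0.6, -2.4]
finger_gap: 0.758
```

```bash
python3 plan.py .6385 -.2354 .13 .7
```

```text
t 36.05 p [0.5417 0.0568 0.13  ] psi 0.6 tilt 0.11 F [-0.8  0.6 -2.4] gap 64.8 j6 -2.03
turn(deg) [-0.04 -0.1  -0.1 ] then shift tool xyz [-0.0932 -0.2933  0.    ]
```

Request:
drive_tool(increments=[[[0,0,0,-0.004,-0.012,0,0.045],[0,0,0,-0.0085,-0.0267,0,0.045],[0,0,0,-0.0085,-0.0267,0,0.045],[0,0,0,-0.0085,-0.0267,0,0.045],[0,0,0,-0.0085,-0.0267,0,0.045],[0,0,0,-0.0085,-0.0267,0,0.045],[0,0,0,-0.0085,-0.0267,0,0.045],[0,0,0,-0.0085,-0.0267,0,0.045],[0,0,0,-0.0085,-0.0267,0,0.045],[0,0,0,-0.0085,-0.0267,0,0.045],[0,0,0,-0.0085,-0.0267,0,0.045],[0,0,0,-0.004,-0.014,0,0.045],[0,0,0,0,0,0,0.045],[0,0,0,0,0,0,0.045]]])

```text
time: 37.45
position: [0.6384, -0.2328, 0.1305]
tool_rot: [-0.006, 1.0, 0.0, -0.0]
wrist_force: [-1.0, -0.5, -2.4]
finger_gap: 0.757
```

```bash
python3 plan.py .6385 -.2354 .010 .7;python3 pic.py scene 60 90 200 150 c5
```

```text
t 37.45 p [ 0.6384 -0.2328  0.1305] psi 0.71 tilt 0.06 F [-1.  -0.5 -2.4] gap 64.6 j6 -1.5
turn(deg) [ 0.03 -0.05  0.01] then shift tool xyz [-1.000e-04 -2.600e-03  1.205e-01]
```

View pics/c5.png

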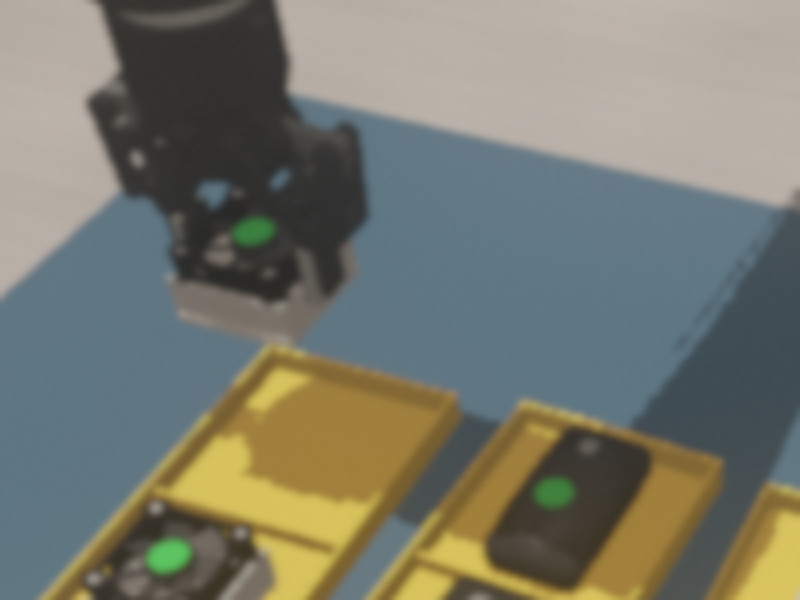

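The cooler is held level above its compartment. Lower to about 17 mm first.

Request:
drive_tool(increments=[[[0,0,0,0,-0.0013,0.013,0.045],[0,0,0,0,-0.0013,0.02,0.045],[0,0,0,0,0,0.022,0.045],[0,0,0,0,0,0.02,0.045],[0,0,0,0,0,0.014,0.045],[0,0,0,0,0,0.009,0.045],[0,0,0,0,0,0.006,0.045],[0,0,0,0,0,0.004,0.045],[0,0,0,0,0,0.003,0.045],[0,0,0,0,0,0,0.045],[0,0,0,0,0,0,0.045]]])

```text
time: 38.6
position: [0.6389, -0.2358, 0.0207]
tool_rot: [-0.006, 1.0, -0.0, 0.0]
wrist_force: [0.4, -0.8, -2.1]
finger_gap: 0.759
```

```bash
python3 plan.py .6385 -.2354 .010 .7
```

```text
t 38.6 p [ 0.6389 -0.2358  0.0207] psi 0.69 tilt 0.05 F [ 0.4 -0.8 -2.1] gap 64.8 j6 -1.5
turn(deg) [-0.01  0.05 -0.01] then shift tool xyz [0.0004 0.0004 0.0107]
```

Request:
drive_tool(increments=[[[0,0,0,0,0,0.003,0.045],[0,0,0,0,0,0.003,0.045],[0,0,0,0,0,0.002,0.045],[0,0,0,0,0,0.0015,0.045],[0,0,0,0,0,0,0.045],[0,0,0,0,0,0,0.045],[0,0,0,0,0,0,0.045]]])

```text
time: 39.3
position: [0.6386, -0.2357, 0.0106]
tool_rot: [-0.006, 1.0, 0.0, 0.0]
wrist_force: [-0.2, 0.2, -2.5]
finger_gap: 0.753
```

Request:
drive_tool(increments=[[[0,0,0,0,0,0.001,0.045],[0,0,0,0,0,0,0.045],[0,0,0,0,0,0,0.045]]])

```text
time: 39.6
position: [0.6388, -0.2358, 0.01]
tool_rot: [-0.006, 1.0, -0.0, 0.0]
wrist_force: [-0.8, 0.2, 0.6]
finger_gap: 0.753
```

Contact is starting. Press 0.5 mm, release to 77 mm and lift.

Request:
drive_tool(increments=[[[0,0,0,0,0,0.0005,0.045],[0,0,0,0,0,0,0.045],[0,0,0,0,0,0,0.067],[0,0,0,0,0,0,0.071],[0,0,0,0,0,0,0.075],[0,0,0,0,0,0,0.077],[0,0,0,0,0,0,0.077],[0,0,0,0,0,-0.005,0.077],[0,0,0,0,0,-0.015,0.077],[0,0,0,0,0,-0.025,0.077],[0,0,0,0,0,-0.035,0.077],[0,0,0,0,0,-0.04,0.085],[0,0,0,0,0,-0.02,0.085],[0,0,0,0,0,0,0.085]]])

```text
time: 41.0
position: [0.6404, -0.2365, 0.156]
tool_rot: [-0.006, 1.0, -0.001, 0.004]
wrist_force: [-0.1, -0.5, -0.1]
finger_gap: 0.996
```

```bash
python3 plan.py .45 -.36 .15 .7
```

```text
t 41.0 p [ 0.6404 -0.2365  0.156 ] psi 0.7 tilt 0.53 F [-0.1 -0.5 -0.1] gap 85.1 j6 -1.5
turn(deg) [-0.14  0.51  0.  ] then shift tool xyz [ 0.1919 -0.1211  0.006 ]
```

Retreat to the side for a clear view.

Request:
drive_tool(increments=[[[0,0,0,0.012,-0.0075,0,0.085],[0,0,0,0.024,-0.015,0,0.085],[0,0,0,0.024,-0.015,0,0.085],[0,0,0,0.024,-0.015,0,0.085],[0,0,0,0.024,-0.015,0,0.085],[0,0,0,0.024,-0.015,0,0.085],[0,0,0,0.024,-0.015,0,0.085],[0,0,0,0.02,-0.015,0,0.085],[0,0,0,0.01,-0.0075,0,0.085],[0,0,0,0,0,0,0.085],[0,0,0,0,0,0,0.085]]])

```text
time: 42.1
position: [0.4539, -0.3579, 0.1488]
tool_rot: [-0.006, 1.0, 0.0, -0.0]
wrist_force: [-0.3, 0.0, 0.4]
finger_gap: 0.994
```

Run:
```python
from bench import imaging
from h import *
for n in("scene","top"):
    c=imaging.camera(n);np.savez(f"pics/{n}9.npz",**c)
    cv2.imwrite(f"pics/{n}9.png",cv2.resize(c["pixels"][:,:,::-1],(800,600),interpolation=cv2.INTER_CUBIC))
    W=world(c);z=W[...,2]
    for nm,x,y,lo,hx,hy in(("adapter",.63,.2316,.027,.055,.05),("drive",.64,.083,.0125,.054,.045),("mouse",.631,-.075,.012,.055,.045),("cooler",.6385,-.2354,.03,.05,.05),("badA",.45,.071,.02,.07,.05),("badM",.457,.207,.015,.08,.07)):
        m=(abs(W[...,0]-x)<hx)&(abs(W[...,1]-y)<hy)&(z>lo)&(z<.06)
        print(n,nm,m.sum(),rect(W[m]),np.percentile(z[m],[10,50,95]).round(4))
```

```text
scene adapter 885 [631.1 230.1 103.2  43.9   2. ] [0.0307 0.0329 0.035 ]
scene drive 770 [6.407e+02 8.230e+01 1.041e+02 4.060e+01 5.000e-01] [0.0151 0.0169 0.0188]
scene mouse 1048 [630.3 -76.4 103.9  61.6  -1.6] [0.0202 0.0299 0.0405]
scene cooler 751 [ 6.386e+02 -2.362e+02  6.810e+01  6.790e+01 -6.000e-01] [0.0327 0.0426 0.0481]
scene badA 570 [452.3  71.6 104.5  44.   -3.8] [0.0245 0.0296 0.0319]
scene badM 844 [459.  207.5 103.   59.2 -14.6] [0.0199 0.0279 0.0376]
top adapter 682 [628.9 230.2 103.5  44.5   0.9] [0.0311 0.0343 0.0386]
top drive 631 [6.384e+02 8.180e+01 1.030e+02 3.900e+01 6.000e-01] [0.0156 0.0186 0.0222]
top mouse 904 [ 6.312e+02 -7.540e+01  1.098e+02  8.050e+01 -4.000e-01] [0.0251 0.0335 0.0431]
top cooler 16 [ 666.  -260.6   18.3    5.3   73.9] [0.0449 0.0491 0.0512]
top badA 692 [449.   70.8 103.1  44.3  -3.5] [0.0277 0.0314 0.035 ]
top badM 942 [455.9 208.3 103.7  60.  -15.4] [0.0224 0.0302 0.0396]
```

View pics/top9.png

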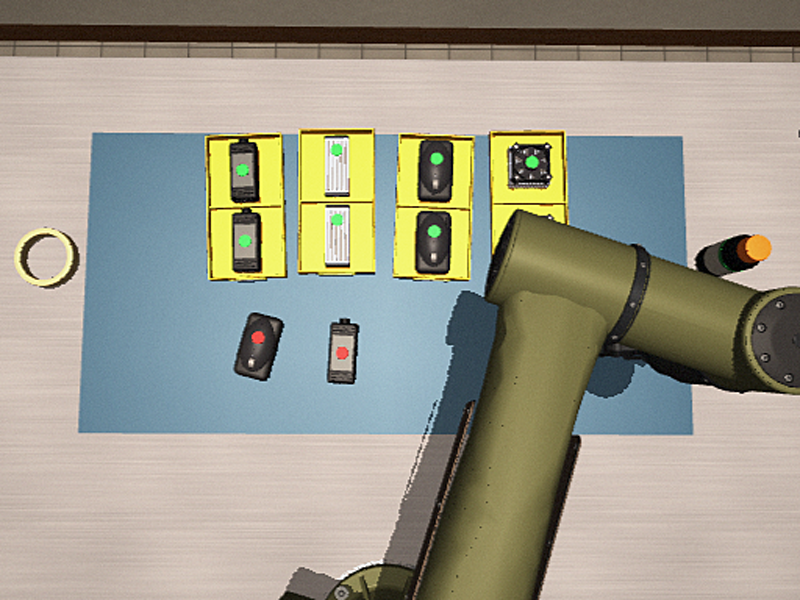

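View pics/scene9.png

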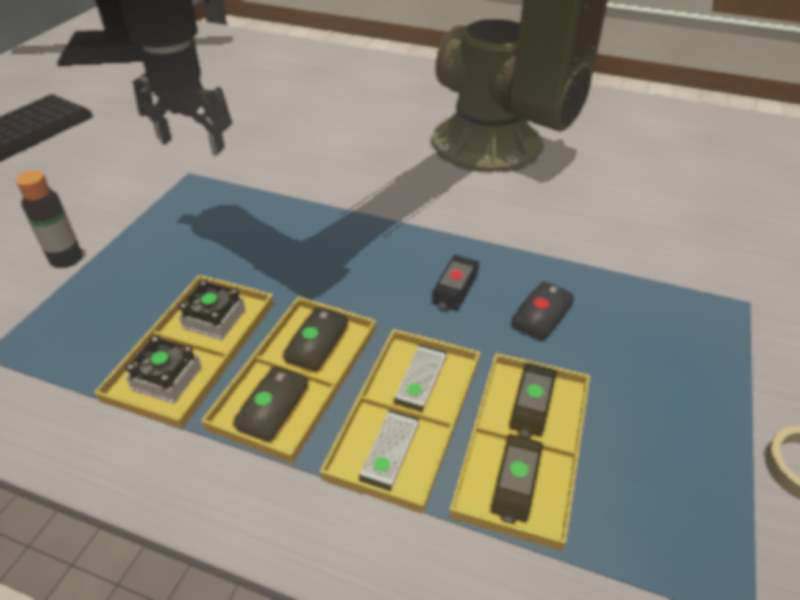

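In both pictures the four green parts lie flat and straight in their near compartments. In the scene view they are at (535,392), (420,378), (317,340) and (213,303). The red parts at (456,275) and (541,303) have not moved. Handing in.

```bash
python3 -c "
from bench import job
print(job.hand_in())"
```

```text
the job is handed in; nothing more can be done
None
```

All four green parts (drive, adapter, mouse, cooler) are in the empty near compartments of their trays, and the job was handed in at about 42 s. I lowered each part until the wrist force showed it touching the floor (about 8 N at most), then opened the fingers part way and lifted off.

- **Placing:** in the last scene picture all four lie within about 2 mm of the middles I measured and within about 2° of the tray direction. Their top heights fit parts lying flat on the floor.
- **Red parts:** both cameras put them within about 1 mm of where they started.
- **Checks that failed or disagreed:**
  - The arm hid the cooler from the top camera, so its final position comes from the scene camera alone.
  - The top camera's size for the mouse was spoiled by the tray walls; its centre still agreed to about 1 mm.
  - The two cameras differ by about 2 mm from each other, in line with the calibration.

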